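# Fold the three-leaf table mirror in order and pack it on end

### The job

Fold the three-leaf table mirror fully shut: first the shorter, plain leaf flat against the middle leaf, then the longer leaf with the deep stepped hinge over it (if that one is in the way at the start, swing it back out). Stand the shut mirror up on its end on the counter and let go, then take it again from above and put it, still shut and on its end, into the empty compartment of the carton. Do not drop or fling the mirror, and leave the other things on the counter where they are.

Things in the scene. Friction and masses are not known exactly. Their poses are not given: they have to be found in the camera images.
- mirror: Middle leaf of the loose table mirror (three hinged upright wooden leaves, about 0.55 kg, most of it in this leaf, standing on their long lower edges): 150 long (y), 80 high (z), 14 thick (x -7 to +7). Origin: centre of its underside. -x is the glass (front) side, towards which both wings fold; +y is the deep-hinge end, -y the plain-hinge end. A push above 2 to 4 N slides it.
- mirror_mid (a point): Centre of the shut pack: x -16, y 0, z 40 of body mirror, axes as body mirror. Shut, the pack is 46 thick (mirror x +7 to -39), 150 long (y -75 to +75), 80 high (z 0 to 80); both ends are flat, so it stands on an end.
- plain_leaf (a joint): Plain leaf: 128 long, 80 high, 14 thick, thin hinge; vertical axis at x -8, y -75 of body mirror. Angle 0 = in line with the middle leaf, pi = flat on its front (fills x -9 to -23, y -75 to +53). At q it points along (-sin q, -cos q) in mirror x, y; its centre plane lies 8 from the axis towards (cos q, -sin q), its back side. Stiff hinge (0.03 N m), stays where left.
- deep_leaf (a joint): Deep leaf: 150 long, 80 high, 14 thick, hinge stepped out by 8 mm wooden strips; vertical axis at x -16, y +75 of body mirror. Angle 0 = in line, pi = folded over the plain leaf (fills x -25 to -39, y -75 to +75). At q it points along (-sin q, cos q) in mirror x, y; its centre plane lies 16 from the axis towards (cos q, sin q), its back side. Stiff hinge (0.03 N m).
- plain_end (a point): Free end of the plain leaf, at mid thickness and mid height (40 above its lower edge).
- deep_end (a point): Free end of the deep leaf, at mid thickness and mid height (40 above its lower edge). It may start anywhere from nearly open to far folded in. The wings stop one another: the plain leaf cannot shut once the deep leaf is folded in.
- carton: Open cardboard carton fixed on the counter, 170 (x) by 150 (y), 85 high, walls and floor 6 thick, cut in two by a divider across x. The far (+x) compartment is filled by a blue parcel that stands 112 high; the near (-x) one is empty. Origin: centre of its underside.
- free_bay (a point): Centre of the empty compartment's floor (6 above the counter); the compartment is 76 wide along the carton's x, 138 along its y. Axes as the carton.
- shoe_box: Bystander: brown box 120 x 200 x 70 high. Origin: centre of underside.
- gift_box: Bystander: ribboned red box 100 x 140 x 60 high. Origin: centre of underside.
- tape_dispenser: Bystander: black tape dispenser 50 x 130 x 78 high. Origin: centre of underside.
- ribbon_spool: Bystander: ribbon spool, 70 across, 45 high. Origin: centre of underside.
- glue: Bystander: white glue bottle, 44 across, 90 high. Origin: centre of underside.
- pen_cup: Bystander: grey cup, 70 across, 80 high. Origin: centre of underside.
- card_stack: Bystander: block of cards 100 x 70 x 30 high. Origin: centre of underside.

How it is judged:
By the outcome, as a careful person would: the job done as asked, in the order asked, and still so for the second after the job is handed in, with the robot touching nothing.
It also fails if it takes over 72 s, if anything falls off the work surface, if the arm or the gripper's body presses on something with over 40 N, if the wrist force passes 120 N, or if a joint passes its speed limit or range.

### The arm

A 6-joint arm with a two-finger parallel gripper is mounted at the origin on the work surface. World frame = base frame: x ahead of the robot, y to its left, z up, the work surface at z = 0. Lengths are in m, angles in rad, forces in N, time in s.
With the tool pointing down it reaches from about 0.35 to 0.775 m from the base axis. Payload 5.5 kg.
Tool frame: the origin (TCP) lies at the very end of the fingers, on their centre line; the grasp point (between the pads) lies env.grasp_offset behind it (env.grasp_offset is the distance from the TCP to the grasp point, in m); x points along the fingers, y is the direction in which the jaws open and shut, and the axes are right-handed (so a half turn about x gives the same grasp; the last joint's range is limited). The gripper opens to 85 mm and grips with 20 to 120 N. Pads are 22 mm wide; open, the fingers measure 114 mm over their backs; the gripper's body (76 mm by 85 mm) begins 54 mm behind the grasp point. The pads swing forward as they close: fully open they stand 13 mm farther back than shut.
Start: joints at [1.097, 0.313, 0.046, 1.304, 0, 1.431], TCP at [0.188, 0.543, 0.201] pointing down, gripper open.
Joint ranges: [-2.76, 2.76], [-0.86, 1.69], [-1.03, 1.26], [-2.2, 2.34], [-1.47, 1.5], [-3.14, 3.14]. Speed limits (rad/s): [2.57, 2.57, 3.14, 3.14, 3.14, 3.14].

### API

Orientations are given as a unit quaternion [w, x, y, z].
In Python, from workcell import get_state, viewer, job, env gives the robot as it stands.
- The arm moves only by the tool send_rows, never from a script. Its argument "plan" is a list of rows, each a list of 6 numbers: the shift along the tool's x, y, z in mm, then the turn, a rotation vector about the tool's x, y, z in degrees. A call has exactly 10 rows; each row is the pose to reach, as a shift and turn from the pose commanded when the call began, along the tool's axes at that moment; what a row does not reach only later rows make up. A row lasts 1/8 s, in which the tool goes at most 62.5 mm and 10.7 degrees, less where a joint would pass 70% of its speed; a pose out of reach is approached as far as the arm can. A call with a gripper value outside its range is refused whole. "claw" is the finger opening in mm, from 0 to 85.4, set as the call begins (left out, the last holds). The fingers move at their own pace and stop on an object; "newtons" is the grip in N (left out, the last holds). Time passes only in rows, so rows that repeat a pose let the fingers close, or fill a call up. It gives the time, the measured TCP pose, the force and the opening at its end, in the units of the state.
- get_state(): the state, without advancing time (a new reading comes with each control period).
- viewer.read_camera(name): name is "scene" or "side" or "wrist"; returns a dict with "frame" (384x512x3 uint8, blue, green, red), "mtx" (3x3 intrinsics, pixels), "rvec" (rotation vector, rad) and "tvec" (3), from world to camera coordinates, as OpenCV has them. Camera axes: x right, y down, z forward; pixel columns grow to the right and rows downward; lengths in m; the calibration is good to about 2 mm. A picture is of the moment at which its call begins. There is no depth.
- job.hand_in(): hands the job in, once; it reports no verdict.
The state is a dict: "clock": time; "joint_pos": joint angles; "qvel": joint speeds; "tau": joint torques, N m; "tcp_pos": TCP position; "orientation": TCP orientation; "wrist_force": force on the tool from outside, world axes, zero at the start; "ft_torque": the same for the moment, N m; "finger_gap": finger opening in m.
Only numpy, scipy, OpenCV 4.12 (cv2) and the standard library are available. Lean on these libraries where they do the work, as an engineer would, in place of code of your own. Each camera call takes 0.05 s, during which the arm holds its last target.

## Working session

There is one attempt and no reset: what is moved stays moved. The work goes in short steps, Python scripts to look and compute and a tool call to move; the robot and the scene stay as the last step left them, time stands still between calls to the robot, and variables do not carry over. Pictures are saved under pics/ and viewed, and the job is handed in when it is done.

Besides the shell and the picture viewer there is one more tool, called after "Emit:" as a command line: name --pt "numbers of a row" for each row, then --argument value for the rest. send_rows: Moves the arm, as the interface text tells. Its arguments: {"type":"object","properties":{"plan":{"type":"array"},"claw":{"type":"number"},"newtons":{"type":"number"}},"required":["plan"]}

```bash
ls -la; mkdir -p pics; python3 - <<'E'
from workcell import get_state, viewer, job, env
import cv2, numpy as np
print(get_state()); print(env.grasp_offset)
for n in ["scene","side","wrist"]:
    d=viewer.read_camera(n); cv2.imwrite(f"pics/{n}0.png",d["frame"]); np.savez(f"pics/{n}0.npz",**d)
    R=cv2.Rodrigues(np.array(d["rvec"],float))[0]; print(n,d["mtx"],(-R.T@np.array(d["tvec"]).reshape(3)),R[2])
E
```

```text
total 12
drwxr-xr-x  3 agent agent 4096 Dec  6 05:20 .
drwxr-xr-x 23 root  root  4096 Dec  6 05:20 ..
drwxr-xr-x  2 agent agent 4096 Dec  6 05:20 pics
{'clock': 0.0, 'joint_pos': array([ 1.09739968e+00,  3.14010178e-01,  4.50043874e-02,  1.30359795e+00,
       -1.40759782e-05,  1.43118709e+00]), 'qvel': array([-0.00122283, -0.00151274, -0.00089244, -0.00106423, -0.00038905,
        0.00060162]), 'tau': array([ 8.26597193e-05, -4.80629396e+01,  2.98531812e+01,  1.91420614e-02,
       -1.43661196e-04,  1.83598246e-05]), 'tcp_pos': array([0.18814797, 0.54276202, 0.20031374]), 'orientation': array([ 0.69709357,  0.1168538 ,  0.6974697 , -0.11807528]), 'wrist_force': array([0.19857528, 0.11916458, 0.04305842]), 'ft_torque': array([ 0.0454328 , -0.04474592,  0.01998594]), 'finger_gap': 0.08567117472320843}
0.0187
scene [[494.60344189   0.         264.19179525]
 [  0.         494.60344189 188.28311669]
 [  0.           0.           1.        ]] [ 1.07451879 -0.88601207  0.73444802] [-0.41158341  0.73478678 -0.53915442]
side [[347.59189023   0.         252.19655807]
 [  0.         347.59189023 187.32670977]
 [  0.           0.           1.        ]] [ 0.08137152 -0.62330382  0.65201804] [ 0.4714312   0.6444515  -0.60202565]
wrist [[280.5160117    0.         252.40532246]
 [  0.         280.5160117  191.40687852]
 [  0.           0.           1.        ]] [0.11471372 0.56874759 0.3734525 ] [ 0.28570436 -0.10060924 -0.95302193]
```

View pics/scene0.png

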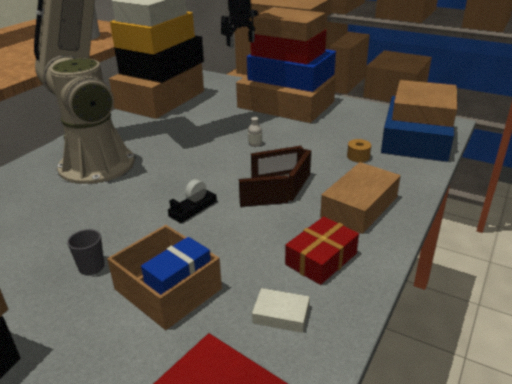

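View pics/side0.png

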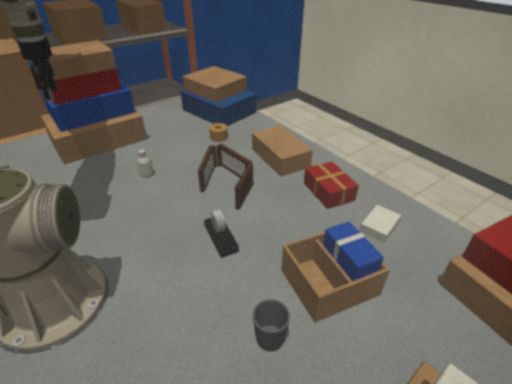

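View pics/wrist0.png

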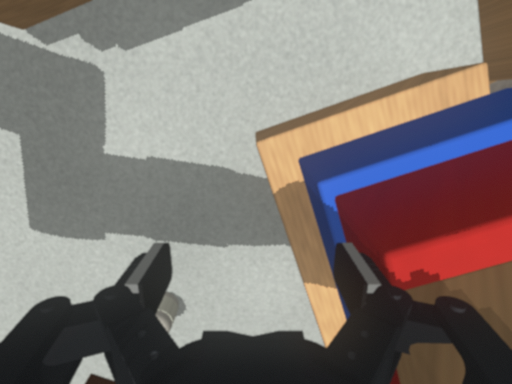

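The scene camera shows the mirror at about (275,178), the carton at (165,275), and the bystanders around them. The side camera has the mirror at about (227,172). Next I'll zoom in on the mirror.

```bash
cat > h.py <<'E'
import cv2, numpy as np
from scipy.spatial.transform import Rotation as Rot
def load(n): return dict(np.load(f"pics/{n}.npz"))
def cam(d):
    R=cv2.Rodrigues(np.array(d["rvec"],float))[0]; t=np.array(d["tvec"],float).reshape(3); return R,t,-R.T@t
def ray(d,px,z):
    R,t,c=cam(d); K=np.array(d["mtx"]); v=R.T@np.linalg.inv(K)@np.array([px[0],px[1],1.]); s=(z-c[2])/v[2]; return c+s*v
def tri(d1,p1,d2,p2):
    A=[];b=[]
    rs=[]
    for d,p in((d1,p1),(d2,p2)):
        R,t,c=cam(d);v=R.T@np.linalg.inv(np.array(d["mtx"]))@np.array([p[0],p[1],1.]);v/=np.linalg.norm(v)
        M=np.eye(3)-np.outer(v,v);A.append(M);b.append(M@c)
    X=np.linalg.solve(A[0]+A[1],b[0]+b[1])
    e=[np.linalg.norm(A[i]@X-b[i]) for i in(0,1)]
    return X,e
def proj(d,X):
    return cv2.projectPoints(np.array(X,float).reshape(-1,3),np.array(d["rvec"],float),np.array(d["tvec"],float),np.array(d["mtx"]),None)[0].reshape(-1,2)
def snap(n,name):
    from workcell import viewer
    d=viewer.read_camera(n); cv2.imwrite(f"pics/{name}.png",d["frame"]); np.savez(f"pics/{name}.npz",**d); return d
def crop(name,x0,y0,x1,y1,out,s=None):
    f=cv2.imread(f"pics/{name}.png")[y0:y1,x0:x1]; s=s or min(800/(x1-x0),600/(y1-y0)); cv2.imwrite(f"pics/{out}.png",cv2.resize(f,None,fx=s,fy=s,interpolation=cv2.INTER_CUBIC)); print(out,"scale",s)
E
python3 -c "
from h import *
crop('scene0',225,135,325,210,'c1');crop('side0',185,135,265,210,'c2',8)"
```

```text
c1 scale 8.0
c2 scale 8
```

View pics/c1.png

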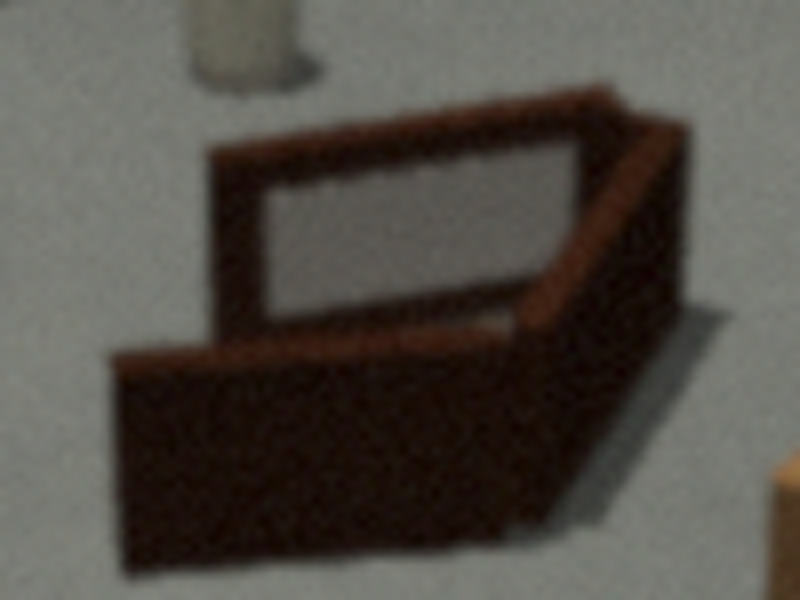

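View pics/c2.png

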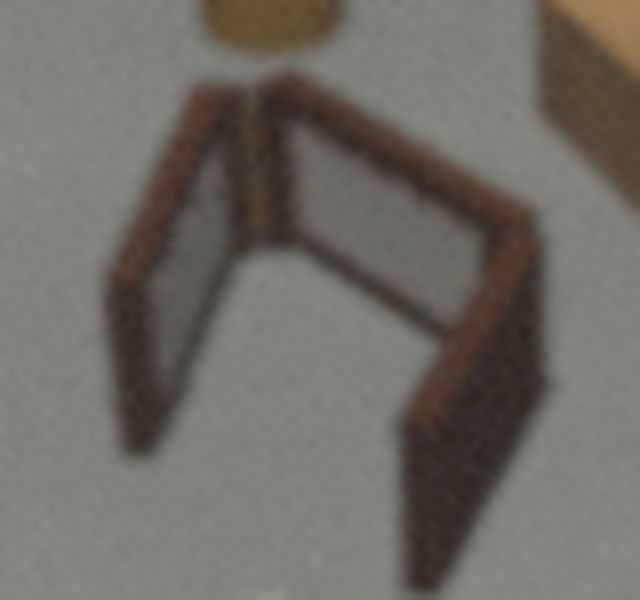

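```bash
python3 - <<'E'
from h import *
a=load('scene0');b=load('side0')
S=lambda x,y:(225+(x)/8-.44,135+y/8-.44)
D=lambda x,y:(185+x/8-.44,135+y/8-.44)
P={'plain_free_back_top':(S(115,362),D(440,432)),
'plain/mid back corner top':(S(530,335),D(540,215)),
'mid deep back top':(S(688,122),D(290,72)),
'deep free front top':(S(218,160),D(150,288)),
}
for k,(p,q) in P.items():
    X,e=tri(a,p,b,q);print(k,X.round(4),np.round(e,4))
print('scene only z=.08')
for k,p in {'plain free back':S(115,362),'plain back hinge':S(518,332),'mid back plain':S(530,330),'mid back deep':S(688,122),'deep hinge back':S(610,88),'deep free back':S(215,150)}.items(): print(k,ray(a,p,.08).round(4))
print('side only')
for k,p in {'plain free front':D(402,420),'plain free back':D(440,432),'midback plain':D(540,212),'midback deep':D(290,70),'mid front deep':D(270,95),'deep hinge back':D(200,82),'deep free back':D(108,275),'deep free front':D(145,290),'deep hinge front':D(232,95)}.items(): print(k,ray(b,p,.08).round(4))
E
```

```text
plain_free_back_top [0.5    0.0083 0.0794] [0.0019 0.0019]
plain/mid back corner top [0.6056 0.0928 0.0786] [0.0022 0.0022]
mid deep back top [0.5903 0.2472 0.0766] [0.0003 0.0003]
deep free front top [0.4624 0.1393 0.0804] [0.0003 0.0003]
scene only z=.08
plain free back [0.4995 0.0107 0.08  ]
plain back hinge [0.6035 0.0866 0.08  ]
mid back plain [0.6064 0.0895 0.08  ]
mid back deep [0.5929 0.2408 0.08  ]
deep hinge back [0.5581 0.2511 0.08  ]
deep free back [0.4573 0.1461 0.08  ]
side only
plain free front [0.4917 0.0182 0.08  ]
plain free back [0.4983 0.0049 0.08  ]
midback plain [0.6074 0.0962 0.08  ]
midback deep [0.5884 0.244  0.08  ]
mid front deep [0.5711 0.2316 0.08  ]
deep hinge back [0.5536 0.2575 0.08  ]
deep free back [0.4543 0.1559 0.08  ]
deep free front [0.4603 0.1393 0.08  ]
deep hinge front [0.5587 0.2408 0.08  ]
```

```bash
python3 -c "
from h import *
crop('scene0',95,215,235,325,'c3');crop('side0',270,215,400,325,'c4')
crop('side0',100,100,400,260,'c5')"
```

```text
c3 scale 5.454545454545454
c4 scale 5.454545454545454
c5 scale 2.6666666666666665
```

View pics/c3.png

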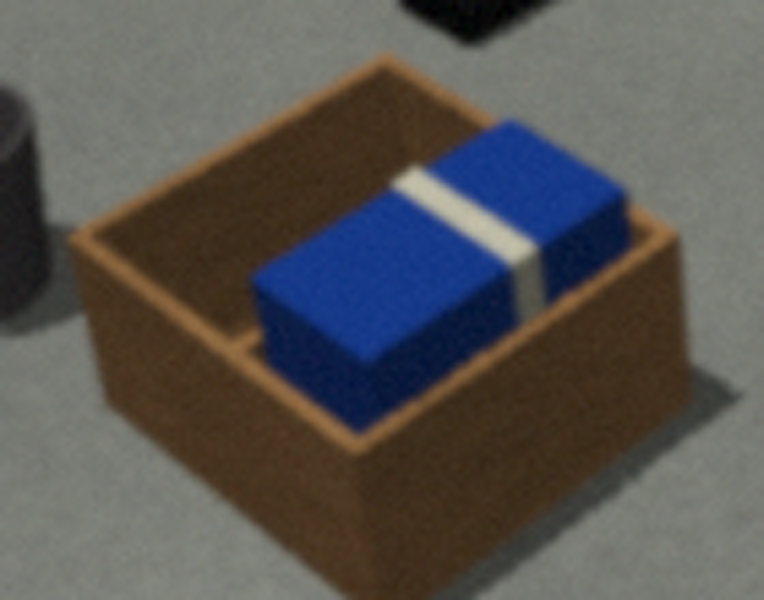

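View pics/c4.png

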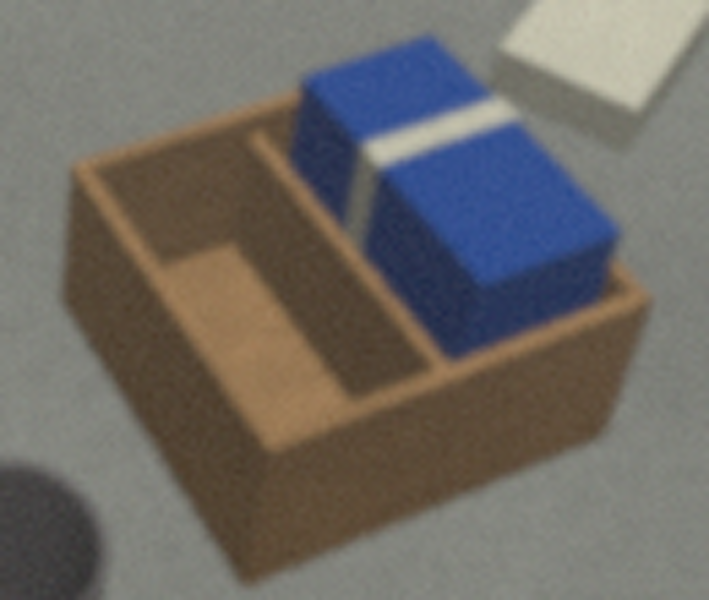

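View pics/c5.png

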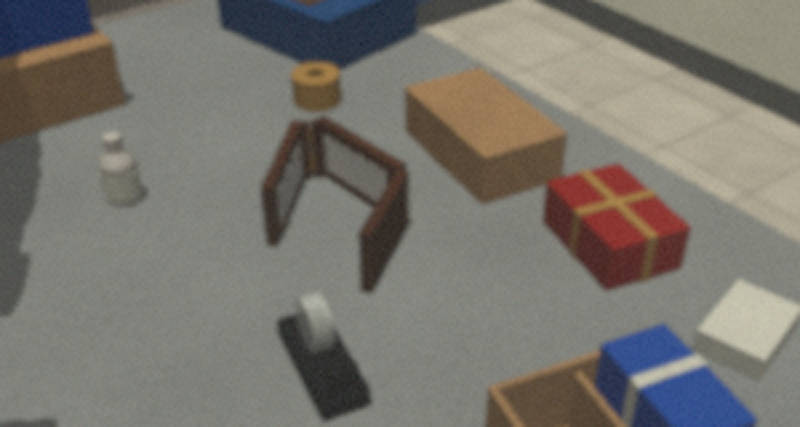

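```bash
python3 - <<'E'
from h import *
a=load('scene0');b=load('side0')
s=5.4545;o=.5-.5/s
S=lambda x,y:(95+x/s-.45,215+y/s-.45)
D=lambda x,y:(270+x/s-.45,215+y/s-.45)
C=lambda x,y:(100+x/2.6667-.3,100+y/2.6667-.3)
# corners: scene left = near-x,-y ; top= near-x,+y ; right = far-x +y ; near= far-x -y
X1,e1=tri(a,S(70,238),b,D(268,452));X2,e2=tri(a,S(388,55),b,D(75,165));X3,e3=tri(a,S(360,450),b,D(652,298))
for X,e in((X1,e1),(X2,e2),(X3,e3)):print(X.round(4),np.round(e,4))
print('scene',[ray(a,S(*p),.085)[:2].round(4) for p in((70,238),(388,55),(682,235),(360,450))])
print('side',[ray(b,D(*p),.085)[:2].round(4) for p in((268,452),(75,165),(652,298))])
print('divider',[ray(b,D(*p),.085)[:2].round(4) for p in((255,143),(437,367))])
print('bay floor side',[ray(b,D(*p),.006)[:2].round(4) for p in((235,243),(345,400))])
for k,p,z in (('glue',(122,200),0),('spool bottom near',(318,108),0),('tape tl',(280,330),.02),('tape tr',(305,315),.02),('tape bl',(325,418),0),('tape br',(370,402),0),('shoe bl',(408,110),0),('shoe near',(487,200),0),('shoe topnear',(485,155),.07),('shoe topleft',(407,90),.07),('gift left bot',(546,215),0),('gift near bot',(608,287),0),('shelf boxes corner',(125,100),0)):
    print(k,ray(b,C(*p),z)[:2].round(3))
print('cup',ray(b,(270,325),0.0),ray(b,(270,312),.08))
E
```

```text
[ 0.4229 -0.3722  0.0814] [0.0009 0.0009]
[ 0.4567 -0.2278  0.0825] [0.001 0.001]
[ 0.5883 -0.4093  0.0833] [0.0001 0.0001]
scene [array([ 0.4268, -0.3761]), array([ 0.4595, -0.2317]), array([ 0.6243, -0.2681]), array([ 0.5896, -0.4105])]
side [array([ 0.4212, -0.3728]), array([ 0.4556, -0.2284]), array([ 0.5868, -0.41  ])]
divider [array([ 0.5234, -0.2629]), array([ 0.4968, -0.3834])]
bay floor side [array([ 0.5343, -0.2515]), array([ 0.5116, -0.3388])]
glue [0.351 0.338]
spool bottom near [0.666 0.39 ]
tape tl [ 0.381 -0.   ]
tape tr [0.412 0.004]
tape bl [ 0.364 -0.109]
tape br [ 0.408 -0.117]
shoe bl [0.766 0.309]
shoe near [0.712 0.072]
shoe topnear [0.702 0.069]
shoe topleft [0.723 0.252]
gift left bot [0.749 0.005]
gift near bot [ 0.711 -0.132]
shelf boxes corner [0.454 0.575]
cup [ 0.34495681 -0.32354787  0.        ] [ 0.3289883  -0.33981909  0.08      ]
```

```bash
cat >> h.py <<'E'
def Rdown(th): # th deg: jaw axis azimuth
    c,s=np.cos(np.radians(th)),np.sin(np.radians(th))
    return np.array([[0,c,s],[0,s,-c],[-1,0,0]],float)
def cur():
    from workcell import get_state
    s=get_state(); q=s["orientation"]; R=Rot.from_quat([q[1],q[2],q[3],q[0]]).as_matrix()
    return s,np.array(s["tcp_pos"]),R
def rows(tg,p0=None,R0=None,r=1):
    """tg list of (pos, R)"""
    if p0 is None:
        s,p0,R0=cur()
    out=[]
    for p,R in tg:
        sh=R0.T@(np.array(p)-p0)*1000; rv=np.degrees(Rot.from_matrix(R0.T@R).as_rotvec())
        out.append([round(float(v),r)+0. for v in np.r_[sh,rv]])
    return out
class M: # mirror pose
    def __init__(s,o=(.591,.167),psi=5.8):
        s.o=np.array(o);s.psi=psi;c,k=np.cos(np.radians(psi)),np.sin(np.radians(psi));s.R=np.array([[c,-k],[k,c]])
    def w(s,x,y): return s.o+s.R@np.array([x,y])/1000
    def deep(s,q,L,n):
        q=np.radians(q);return s.w(-16-L*np.sin(q)+n*np.cos(q),75+L*np.cos(q)+n*np.sin(q))
    def plain(s,q,L,n):
        q=np.radians(q);return s.w(-8-L*np.sin(q)+n*np.cos(q),-75-L*np.cos(q)-n*np.sin(q))
def jaw(R): return np.degrees(np.arctan2(R[1,1],R[0,1]))
E
python3 - <<'E'
from h import *
s,p,R=cur();print(R.round(3),jaw(R))
m=M();a=load('scene0');b=load('side0')
print(m.w(7,-75),m.w(7,75),m.deep(130,150,23),m.deep(130,150,9),m.plain(59,128,15),m.plain(59,128,1))
pt=[np.r_[v,.08] for v in (m.w(7,-75),m.w(7,75),m.deep(130,150,23),m.deep(130,150,9),m.plain(59,128,15),m.plain(59,128,1))]
for n,d in(('scene0',a),('side0',b)):
    f=cv2.imread(f'pics/{n}.png')
    print(proj(d,pt).round(1).tolist())
print('start push', m.deep(130,105,9-35), m.deep(130,105,9-18))
T=np.r_[m.deep(130,105,9-35),.15]
for th in(m.psi,m.psi+180): print(rows([(T,Rdown(th))]))
E
```

```text
[[-0.001  0.328  0.945]
 [-0.001  0.945 -0.328]
 [-1.    -0.001 -0.   ]] 70.87782956536033
[0.60554339 0.09309134] [0.59038494 0.24232345] [0.44643898 0.14849736] [0.45647573 0.13873705] [0.49711192 0.00288951] [0.48872558 0.01409974]
[[291.1, 175.1], [309.9, 149.4], [248.5, 152.1], [249.8, 154.4], [236.5, 181.0], [236.0, 178.1]]
[[252.2, 161.7], [221.6, 143.3], [197.0, 171.0], [201.6, 171.3], [239.6, 189.1], [234.7, 188.2]]
start push [0.51294003 0.14659725] [0.50075255 0.15844905]
[[50.8, -268.0, 436.6, 65.1, 0.0, 0.1]]
[[50.8, -268.0, 436.6, -114.9, -0.1, 0.0]]
```

Emit:
send_rows --pt "2 -14 22 3 0 0" --pt "6 -40 65 9 0 0" --pt "12 -71 116 17 0 0" --pt "18 -103 168 25 0 0" --pt "25 -134 219 33 0 0" --pt "31 -165 270 41 0 0" --pt "37 -197 321 49 0 0" --pt "43 -228 372 57 0 0" --pt "48 -255 416 63 0 0" --pt "50 -268 437 65 0 0" --claw 0 --newtons 20

```text
clock: 1.4
tcp_pos: [0.5148, 0.1444, 0.1505]
orientation: [0.524, 0.475, 0.524, -0.475]
wrist_force: [0.3, 0.4, -0.1]
finger_gap: 0.0003
```

```bash
python3 - <<'E'
from h import *
snap('wrist','w1')
s,p,R=cur();print(s['clock'],p,jaw(R),s['joint_pos'],s['finger_gap'])
m=M();R0=Rdown(m.psi)
L=100
pts=[np.r_[m.deep(130,L,9-33),.09],np.r_[m.deep(130,L,9-30),.04]]+[np.r_[m.deep(q,L,9-17),.035] for q in np.linspace(130,110,8)]
print(rows([(x,R0) for x in pts]))
pts=[np.r_[m.deep(q,L,9-17),.035] for q in np.linspace(106,72,9)]+[np.r_[m.deep(76,L,9-25),.035]]
print(rows([(x,R0) for x in pts]))
E
```

```text
1.45 [0.51620081 0.143051   0.15022233] 5.501014112574728 [ 1.21392357e-01  2.57872219e-01 -1.55385768e-01  1.15724283e+00
 -1.54634723e-03  1.59617790e+00] 0.00030672856383957186
[[60.2, -0.4, -8.7, -0.3, 0.1, 0.0], [110.2, -2.4, -11.1, -0.3, 0.1, 0.0], [115.2, -10.8, -21.0, -0.3, 0.1, 0.0], [115.2, -14.2, -24.6, -0.3, 0.1, 0.0], [115.2, -17.5, -28.4, -0.3, 0.1, 0.0], [115.2, -20.5, -32.4, -0.3, 0.1, 0.0], [115.2, -23.4, -36.5, -0.3, 0.1, 0.0], [115.2, -26.0, -40.7, -0.3, 0.1, 0.0], [115.1, -28.5, -45.1, -0.3, 0.1, 0.0], [115.1, -30.7, -49.6, -0.3, 0.1, 0.0]]
[[115.1, -33.4, -56.0, -0.3, 0.1, 0.0], [115.1, -35.8, -63.1, -0.3, 0.1, 0.0], [115.1, -37.7, -70.3, -0.3, 0.1, 0.0], [115.1, -39.0, -77.6, -0.3, 0.1, 0.0], [115.1, -39.8, -85.0, -0.3, 0.1, 0.0], [115.1, -40.0, -92.4, -0.3, 0.1, 0.0], [115.1, -39.7, -99.9, -0.3, 0.1, 0.0], [115.0, -38.8, -107.2, -0.3, 0.1, 0.0], [115.0, -37.4, -114.5, -0.3, 0.1, 0.0], [115.1, -40.6, -99.9, -0.3, 0.1, 0.0]]
```

View pics/w1.png

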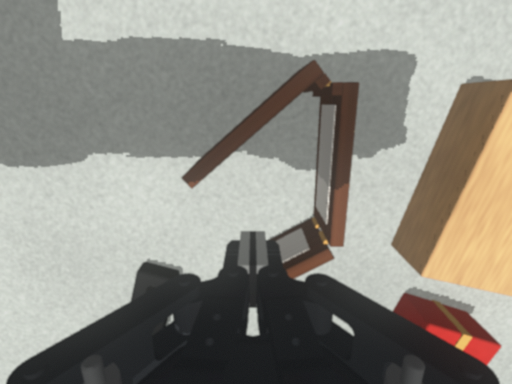

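The wrist view shows the deep leaf running from (318,70) to (190,182) and the middle leaf from (350,90) to (337,240). The fingers sit between the wings at about (252,235), with clear floor below them. I'll check this against the pose model.

```bash
python3 - <<'E'
from h import *
d=load('w1')
for k,p in {'deep free back':(183,179),'deep free front':(192,187),'deep back hinge':(317,61),'mid back deep':(357,83),'mid back plain':(343,245),'plain hinge back':(333,257)}.items(): print(k,ray(d,p,.08)[:2].round(4))
m=M();print(m.w(7,75),m.w(7,-75),m.deep(130,150,23),m.deep(130,0,23))
E
```

```text
deep free back [0.4512 0.1504]
deep free front [0.4595 0.1436]
deep back hinge [0.5548 0.2579]
mid back deep [0.5898 0.245 ]
mid back plain [0.6072 0.0992]
plain hinge back [0.6    0.0852]
[0.59038494 0.24232345] [0.60554339 0.09309134] [0.44643898 0.14849736] [0.55101374 0.25603395]
```

Emit:
send_rows --pt "40 -1 -6 0 0 0" --pt "85 -1 -9 0 0 0" --pt "113 -3 -11 0 0 0" --pt "115 -9 -18 0 0 0" --pt "115 -14 -25 0 0 0" --pt "115 -18 -31 0 0 0" --pt "115 -22 -36 0 0 0" --pt "115 -26 -42 0 0 0" --pt "115 -29 -48 0 0 0" --pt "115 -32 -54 0 0 0"

```text
clock: 2.7
tcp_pos: [0.476, 0.1977, 0.0363]
orientation: [0.525, 0.474, 0.525, -0.474]
wrist_force: [1.0, -1.0, -0.0]
finger_gap: -0.0
```

Emit:
send_rows --pt "0 -3 -8 0 0 0" --pt "0 -5 -16 0 0 0" --pt "0 -7 -24 0 0 0" --pt "0 -7 -32 0 0 0" --pt "0 -8 -40 0 0 0" --pt "0 -7 -48 0 0 0" --pt "0 -6 -56 0 0 0" --pt "0 -5 -64 0 0 0" --pt "0 -5 -64 0 0 0" --pt "0 -8 -48 0 0 0"

```text
clock: 3.95
tcp_pos: [0.4632, 0.2445, 0.0361]
orientation: [0.525, 0.473, 0.525, -0.473]
wrist_force: [0.4, -0.5, 0.4]
finger_gap: 0.0
```

```bash
python3 - <<'E'
from h import *
snap('side','s2');snap('scene','sc2')
crop('side','0' and 0,0,1,1,'x') if 0 else None
crop('s2',140,100,300,220,'s2c',5)
E
```

```text
s2c scale 5
```

View pics/s2c.png

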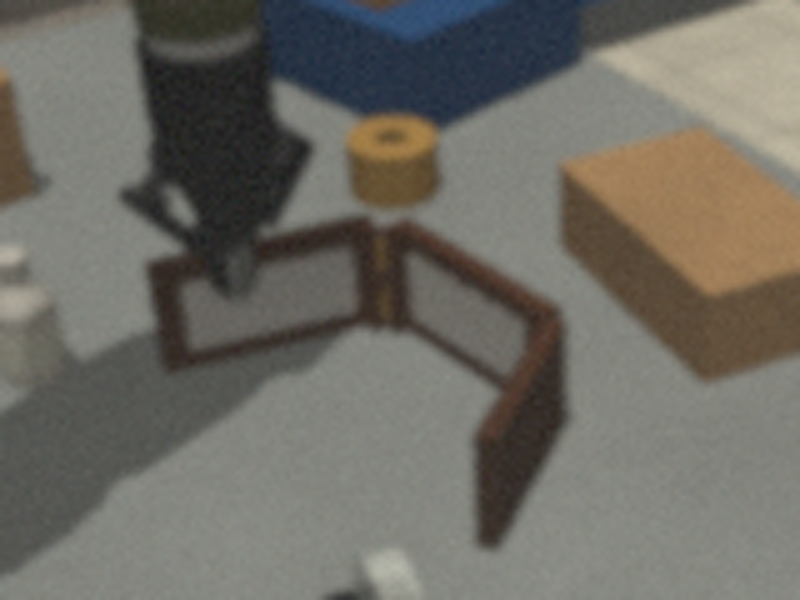

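View pics/sc2.png

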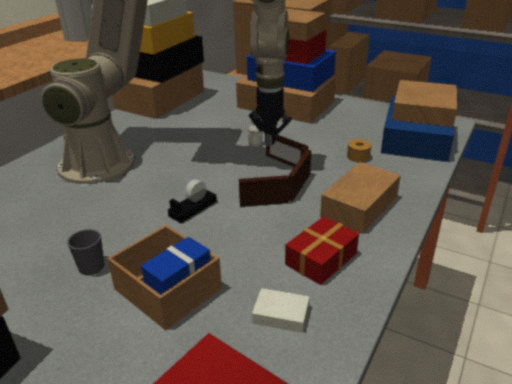

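The side view has the deep leaf swung out to roughly 75–80°, with its top edge from crop (155,265) to (370,222). The middle and plain leaves have not moved. Next is the plain leaf.

```bash
python3 - <<'E'
from h import *
s,p,R=cur()
m=M((.591,.169),5.8);R0=Rdown(m.psi)
a=m.plain(59,105,15+35)
print(a, rows([(np.r_[a,.14],R0),(np.r_[a,.037],R0)]))
L=100;n=15+16
pts=[np.r_[m.plain(q,L,n),.037] for q in np.linspace(59,160,20)]
print(rows([(x,R0) for x in pts],np.r_[a,.037],R0,0))
E
```

```text
[ 0.53649456 -0.00935855] [[-104.0, 48.1, 258.2, 0.0, 0.0, 0.1], [-1.0, 48.2, 258.1, 0.0, 0.0, 0.1]]
[[0.0, -5.0, -19.0, 0.0, 0.0, 0.0], [0.0, -12.0, -26.0, 0.0, 0.0, 0.0], [0.0, -19.0, -33.0, 0.0, 0.0, 0.0], [0.0, -24.0, -41.0, 0.0, 0.0, 0.0], [0.0, -29.0, -49.0, 0.0, 0.0, 0.0], [0.0, -33.0, -58.0, 0.0, 0.0, 0.0], [0.0, -36.0, -68.0, 0.0, 0.0, 0.0], [0.0, -39.0, -77.0, 0.0, 0.0, 0.0], [0.0, -40.0, -87.0, 0.0, 0.0, 0.0], [0.0, -40.0, -96.0, 0.0, 0.0, 0.0], [0.0, -40.0, -106.0, 0.0, 0.0, 0.0], [0.0, -39.0, -116.0, 0.0, 0.0, 0.0], [0.0, -37.0, -125.0, 0.0, 0.0, 0.0], [0.0, -34.0, -134.0, 0.0, 0.0, 0.0], [0.0, -30.0, -143.0, 0.0, 0.0, 0.0], [0.0, -25.0, -152.0, 0.0, 0.0, 0.0], [0.0, -20.0, -160.0, 0.0, 0.0, 0.0], [0.0, -13.0, -167.0, 0.0, 0.0, 0.0], [0.0, -7.0, -174.0, 0.0, 0.0, 0.0], [0.0, 1.0, -180.0, 0.0, 0.0, 0.0]]
```

Emit:
send_rows --pt "-50 0 2 0 0 0" --pt "-100 3 15 0 0 0" --pt "-104 12 65 0 0 0" --pt "-104 22 120 0 0 0" --pt "-104 33 175 0 0 0" --pt "-104 42 225 0 0 0" --pt "-104 48 255 0 0 0" --pt "-80 48 258 0 0 0" --pt "-30 48 258 0 0 0" --pt "-1 48 258 0 0 0"

```text
clock: 5.3
tcp_pos: [0.5358, -0.0081, 0.0351]
orientation: [0.524, 0.474, 0.525, -0.475]
wrist_force: [0.4, -0.6, -0.5]
finger_gap: -0.0001
```

Emit:
send_rows --pt "0 -3 -10 0 0 0" --pt "0 -5 -19 0 0 0" --pt "0 -12 -26 0 0 0" --pt "0 -19 -33 0 0 0" --pt "0 -24 -41 0 0 0" --pt "0 -29 -49 0 0 0" --pt "0 -33 -58 0 0 0" --pt "0 -36 -68 0 0 0" --pt "0 -39 -77 0 0 0" --pt "0 -40 -87 0 0 0"

```text
clock: 6.55
tcp_pos: [0.4884, 0.0756, 0.0371]
orientation: [0.525, 0.474, 0.525, -0.474]
wrist_force: [0.1, -0.8, -1.1]
finger_gap: -0.0001
```

Emit:
send_rows --pt "0 0 -9 0 0 0" --pt "0 0 -19 0 0 0" --pt "0 1 -29 0 0 0" --pt "0 3 -38 0 0 0" --pt "0 6 -47 0 0 0" --pt "0 10 -56 0 0 0" --pt "0 15 -65 0 0 0" --pt "0 20 -73 0 0 0" --pt "0 27 -80 0 0 0" --pt "0 33 -86 0 0 0"

```text
clock: 7.8
tcp_pos: [0.5133, 0.1645, 0.0372]
orientation: [0.525, 0.474, 0.525, -0.474]
wrist_force: [-0.3, -0.3, 0.0]
finger_gap: -0.0001
```

```bash
python3 - <<'E'
from h import *
s,p,R=cur();print(p,jaw(R),s['wrist_force'])
snap('side','s3');snap('wrist','w3')
crop('s3',140,100,300,220,'s3c',5)
E
```

```text
[0.51325094 0.16446047 0.03719337] 5.877798585291943 [-0.33933996 -0.33951214  0.04909819]
s3c scale 5
```

View pics/s3c.png

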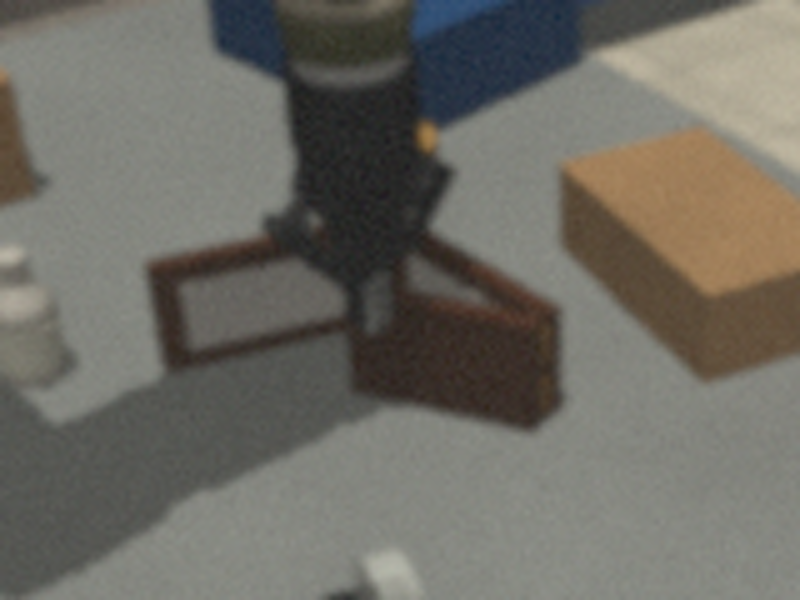

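View pics/w3.png

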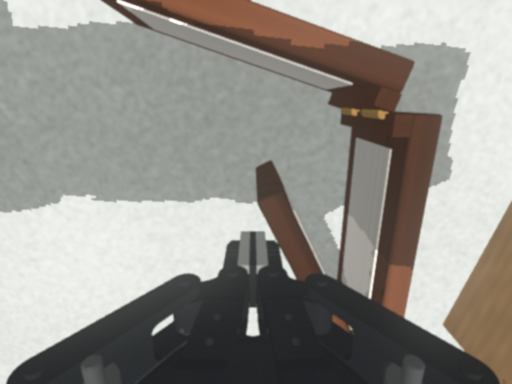

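```bash
python3 - <<'E'
from h import *
d=load('w3')
for k,p in {'plain tip back':(257,168),'plain tip front':(271,161),'mid back deep':(441,116),'mid back plainward':(405,318)}.items(): print(k,ray(d,p,.08)[:2].round(4))
m=M((.591,.169),5.8);R0=Rdown(m.psi)
print(m.plain(155,128,15),m.plain(155,128,1),m.w(7,75))
s,p,R=cur()
a=m.plain(170,95,31);b=m.plain(170,95,45);c=m.w(-12,-8)
print(rows([(np.r_[a,.037],R0),(np.r_[b,.037],R0),(np.r_[b,.15],R0),(np.r_[c,.15],R0),(np.r_[c,.037],R0)]))
E
```

```text
plain tip back [0.511  0.2131]
plain tip front [0.5172 0.2171]
mid back deep [0.5907 0.2453]
mid back plainward [0.6042 0.135 ]
[0.51219429 0.19584172] [0.52421973 0.20301032] [0.59038494 0.24432345]
[[0.2, 22.4, -9.6, 0.1, 0.0, 0.0], [0.2, 8.6, -7.2, 0.1, 0.0, 0.0], [-112.8, 8.7, -7.2, 0.1, 0.0, 0.0], [-112.7, 65.5, 11.6, 0.1, 0.0, 0.0], [0.3, 65.4, 11.7, 0.1, 0.0, 0.0]]
```

Emit:
send_rows --pt "0 8 -4 0 0 0" --pt "0 15 -7 0 0 0" --pt "0 22 -10 0 0 0" --pt "0 22 -10 0 0 0" --pt "0 9 -7 0 0 0" --pt "-30 8 -7 0 0 0" --pt "-80 8 -7 0 0 0" --pt "-113 20 0 0 0 0" --pt "-113 55 10 0 0 0" --pt "-113 65 12 0 0 0"

```text
clock: 9.15
tcp_pos: [0.5794, 0.1579, 0.1506]
orientation: [0.525, 0.474, 0.524, -0.474]
wrist_force: [-1.5, 0.2, -0.0]
finger_gap: 0.0
```

```bash
python3 - <<'E'
from h import *
s,p,R=cur();print(p,jaw(R),s['wrist_force'])
snap('wrist','w4')
E
```

```text
[0.57942938 0.15790214 0.15062213] 5.808651780267135 [-1.45671777  0.19878582 -0.00826138]
```

View pics/w4.png

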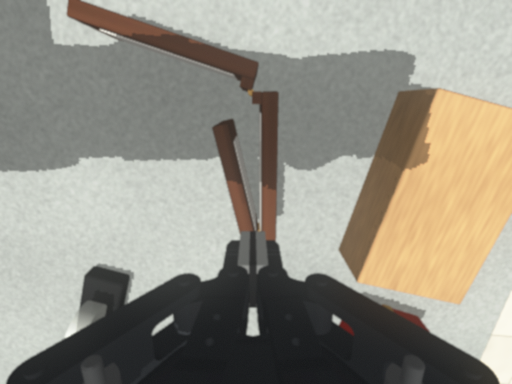

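The plain leaf, from (225,125) to (245,230), is now at about 165°, within reach of the open jaws. I'll open, descend and squeeze it flat.

Emit:
send_rows --pt "0 0 0 0 0 0" --pt "0 0 0 0 0 0" --pt "5 0 0 0 0 0" --pt "20 0 0 0 0 0" --pt "40 0 0 0 0 0" --pt "60 0 0 0 0 0" --pt "80 0 0 0 0 0" --pt "100 0 0 0 0 0" --pt "113 0 0 0 0 0" --pt "113 0 0 0 0 0" --claw 85

```text
clock: 10.45
tcp_pos: [0.5773, 0.1585, 0.0356]
orientation: [0.524, 0.473, 0.526, -0.474]
wrist_force: [-0.4, -0.4, -0.7]
finger_gap: 0.0851
```

Emit:
send_rows --pt "0 0 0 0 0 0" --pt "0 0 0 0 0 0" --pt "0 0 0 0 0 0" --pt "0 0 0 0 0 0" --pt "0 0 0 0 0 0" --pt "0 0 0 0 0 0" --pt "0 0 0 0 0 0" --pt "0 0 0 0 0 0" --pt "0 0 0 0 0 0" --pt "0 0 0 0 0 0" --claw 25 --newtons 25

```text
clock: 11.7
tcp_pos: [0.5806, 0.1588, 0.0387]
orientation: [0.526, 0.475, 0.524, -0.473]
wrist_force: [3.3, 0.8, 5.8]
finger_gap: 0.0288
```

```bash
python3 - <<'E'
from h import *
s,p,R=cur();print(p,jaw(R),s['wrist_force'],s['finger_gap'])
snap('wrist','w5');snap('side','s5');crop('s5',140,100,300,220,'s5c',5)
E
```

```text
[0.5806243  0.15883651 0.03870233] 5.871007960499935 [3.28281707 0.8225649  5.83461104] 0.02881161400308351
s5c scale 5
```

View pics/w5.png

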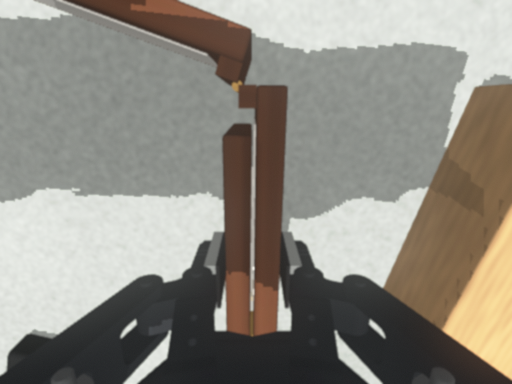

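View pics/s5c.png

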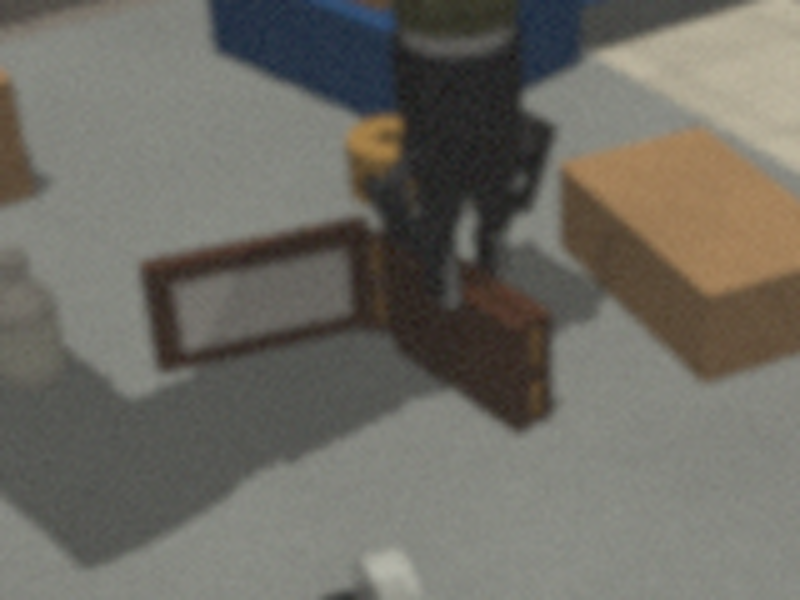

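```bash
python3 - <<'E'
from h import *
d=load('w5')
e=ray(d,(287,87),.08)[:2]; e2=ray(d,(283,235),.08)[:2]; f=ray(d,(250,30),.08)[:2]; g=ray(d,(225,131),.08)[:2]
print(e,e2,f,g)
s,p,R=cur()
m0=M((0,0),5.9); o1=e-m0.w(7,75); 
# along x from gripper
o=p[:2]-m0.R@np.array([-.008,0]); 
rel=m0.R.T@(e-p[:2]); print('e rel',rel, o1)
m=M((o1+0),5.9);R0=Rdown(5.9)
print('deep hinge back',[m.deep(q,0,23) for q in(75,80)],'free', ray(d,(40,1),.08)[:2])
E
python3 - <<'E'
import sys;sys.path.insert(0,'.')
import os;os.chdir('.')
from h import *
b=load('s5')
D=lambda x,y:(140+x/5-.4,100+y/5-.4)
for k,p in {'deep free back top':(143,262),'deep free front top':(152,268),'deep hinge back':(360,216),'plain hinge end back':(550,318),'plain hinge corner L':(528,322)}.items():print(k,ray(b,D(*p),.08)[:2].round(4))
E
```

```text
[0.58675248 0.24414578] [0.59474717 0.17255946] [0.56829959 0.26464072] [0.56096219 0.22234739]
e rel [0.01485954 0.08422895] [0.587499   0.16882352]
deep hinge back [array([0.56751196, 0.26449207]), array([0.56551876, 0.26472269])] free [0.48283389 0.26620739]
deep free back top [0.4252 0.2962]
deep free front top [0.4266 0.2862]
deep hinge back [0.5658 0.2648]
plain hinge end back [0.5944 0.091 ]
plain hinge corner L [0.5812 0.0952]
```

```bash
python3 - <<'E'
from h import *
m=M((.5875,.1688),5.9);R0=Rdown(5.9)
for q in(70,75,80):print(q,m.deep(q,150,23),m.deep(q,150,9))
s,p,R=cur()
a=m.deep(74,100,23+38); print(a)
print(rows([(np.r_[p[:2],.15],R0),(np.r_[a,.15],R0),(np.r_[a,.037],R0)]))
L=100;n=23+16
print(rows([(np.r_[m.deep(q,L,n),.037],R0) for q in np.linspace(72,168,20)],np.r_[a,.037],R0,0))
E
```

```text
70 [0.42399766 0.30060734] [0.42058705 0.28702913]
75 [0.41940088 0.28819226] [0.41718667 0.27436847]
80 [0.41590364 0.27542379] [0.41490267 0.26145961]
[0.47612237 0.3193494 ]
[[-111.3, 0.5, 0.0, 0.0, 0.0, -0.2], [-111.7, -87.1, -170.4, 0.0, 0.0, -0.2], [1.3, -87.6, -170.4, 0.0, 0.0, -0.2]]
[[0.0, -4.0, 18.0, 0.0, 0.0, 0.0], [0.0, -9.0, 26.0, 0.0, 0.0, 0.0], [0.0, -14.0, 34.0, 0.0, 0.0, 0.0], [0.0, -19.0, 42.0, 0.0, 0.0, 0.0], [0.0, -22.0, 51.0, 0.0, 0.0, 0.0], [0.0, -25.0, 60.0, 0.0, 0.0, 0.0], [0.0, -27.0, 69.0, 0.0, 0.0, 0.0], [0.0, -28.0, 79.0, 0.0, 0.0, 0.0], [0.0, -28.0, 88.0, 0.0, 0.0, 0.0], [0.0, -27.0, 98.0, 0.0, 0.0, 0.0], [0.0, -26.0, 107.0, 0.0, 0.0, 0.0], [0.0, -24.0, 116.0, 0.0, 0.0, 0.0], [0.0, -21.0, 125.0, 0.0, 0.0, 0.0], [0.0, -17.0, 134.0, 0.0, 0.0, 0.0], [0.0, -12.0, 142.0, 0.0, 0.0, 0.0], [0.0, -7.0, 150.0, 0.0, 0.0, 0.0], [0.0, -1.0, 157.0, 0.0, 0.0, 0.0], [0.0, 6.0, 164.0, 0.0, 0.0, 0.0], [0.0, 13.0, 170.0, 0.0, 0.0, 0.0], [0.0, 20.0, 176.0, 0.0, 0.0, 0.0]]
```

Emit:
send_rows --pt "0 0 0 0 0 0" --pt "0 0 0 0 0 0" --pt "0 0 0 0 0 0" --pt "-20 0 0 0 0 0" --pt "-65 0 0 0 0 0" --pt "-105 0 0 0 0 0" --pt "-112 -25 -45 0 0 0" --pt "-112 -50 -95 0 0 0" --pt "-112 -75 -145 0 0 0" --pt "-112 -87 -170 0 0 0" --claw 48

```text
clock: 13.05
tcp_pos: [0.4725, 0.3207, 0.1491]
orientation: [0.525, 0.473, 0.526, -0.473]
wrist_force: [-0.2, -1.4, -0.0]
finger_gap: 0.0479
```

Emit:
send_rows --pt "0 0 0 0 0 0" --pt "20 0 0 0 0 0" --pt "60 0 0 0 0 0" --pt "100 0 0 0 0 0" --pt "113 0 0 0 0 0" --pt "113 -2 9 0 0 0" --pt "113 -4 18 0 0 0" --pt "113 -9 26 0 0 0" --pt "113 -14 34 0 0 0" --pt "113 -19 42 0 0 0" --claw 0

```text
clock: 14.3
tcp_pos: [0.4602, 0.2747, 0.0369]
orientation: [0.525, 0.474, 0.525, -0.473]
wrist_force: [0.5, 0.6, 0.8]
finger_gap: 0.0002
```

```bash
python3 - <<'E'
from h import *
s,p,R=cur();print(p,jaw(R),s['wrist_force'],s['finger_gap'])
snap('wrist','w6')
m=M((.5875,.1688),5.9);R0=Rdown(5.9)
L=100;n=23+16
print(rows([(np.r_[m.deep(q,L,n),.037],R0) for q in np.linspace(95,168,15)],r=0))
E
```

```text
[0.46017786 0.274739   0.036883  ] 5.873075181415934 [0.54937631 0.62560173 0.77441729] 0.00015039394320608235
[[0.0, -2.0, 12.0, 0.0, 0.0, 0.0], [0.0, -4.0, 22.0, 0.0, 0.0, 0.0], [0.0, -6.0, 32.0, 0.0, 0.0, 0.0], [0.0, -6.0, 41.0, 0.0, 0.0, 0.0], [0.0, -6.0, 51.0, 0.0, 0.0, 0.0], [0.0, -5.0, 61.0, 0.0, 0.0, 0.0], [0.0, -3.0, 70.0, 0.0, 0.0, 0.0], [0.0, 0.0, 80.0, 0.0, 0.0, 0.0], [0.0, 4.0, 89.0, 0.0, 0.0, 0.0], [0.0, 9.0, 97.0, 0.0, 0.0, 0.0], [0.0, 14.0, 105.0, 0.0, 0.0, 0.0], [0.0, 20.0, 113.0, 0.0, 0.0, 0.0], [0.0, 27.0, 120.0, 0.0, 0.0, 0.0], [0.0, 34.0, 127.0, 0.0, 0.0, 0.0], [0.0, 42.0, 132.0, 0.0, 0.0, 0.0]]
```

View pics/w6.png

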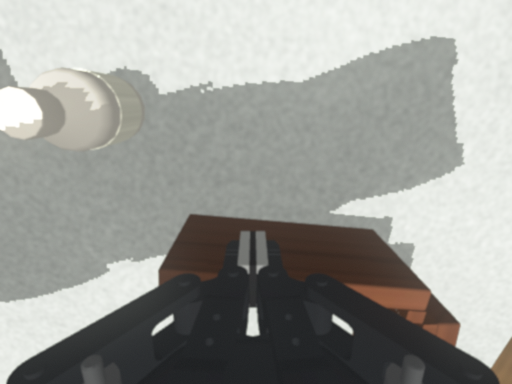

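The fingers, at (252,240), are pressing on the back of the deep leaf and the glue bottle, at (75,110), is clear. I'll keep folding.

Emit:
send_rows --pt "0 -2 10 0 0 0" --pt "0 -4 20 0 0 0" --pt "0 -6 30 0 0 0" --pt "0 -6 41 0 0 0" --pt "0 -6 51 0 0 0" --pt "0 -5 61 0 0 0" --pt "0 -3 70 0 0 0" --pt "0 0 80 0 0 0" --pt "0 4 89 0 0 0" --pt "0 9 97 0 0 0"

```text
clock: 15.6
tcp_pos: [0.4793, 0.179, 0.0362]
orientation: [0.525, 0.474, 0.525, -0.474]
wrist_force: [0.3, -0.2, -0.6]
finger_gap: 0.0002
```

Emit:
send_rows --pt "0 5 8 0 0 0" --pt "0 11 16 0 0 0" --pt "0 18 23 0 0 0" --pt "0 25 30 0 0 0" --pt "0 33 35 0 0 0" --pt "0 33 35 0 0 0" --pt "0 10 35 0 0 0" --pt "-40 10 35 0 0 0" --pt "-90 10 35 0 0 0" --pt "-113 10 35 0 0 0"

```text
clock: 16.85
tcp_pos: [0.4937, 0.1461, 0.1522]
orientation: [0.526, 0.475, 0.524, -0.473]
wrist_force: [0.6, -0.2, -1.0]
finger_gap: 0.0001
```

```bash
python3 - <<'E'
from h import *
s,p,R=cur();print(p,jaw(R),s['wrist_force'],s['finger_gap'])
snap('wrist','w7');snap('side','s7');crop('s7',140,100,300,220,'s7c',5)
E
```

```text
[0.4936977  0.14614462 0.15218663] 5.898439353040261 [ 0.58158178 -0.20702263 -0.98994386] 6.128938682635048e-05
s7c scale 5
```

View pics/w7.png

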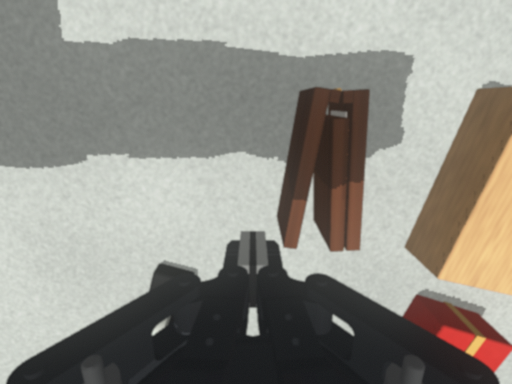

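View pics/s7c.png

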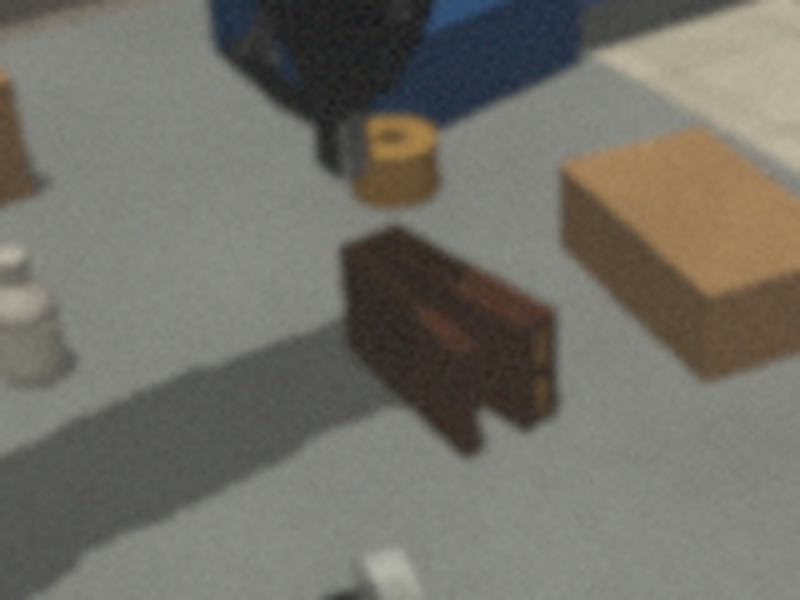

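The deep leaf is at about 165°, with its free end at (285,235) and the middle leaf at (360,170). The pack at mid-length is narrower than the open jaws, so I'll squeeze it there.

```bash
python3 - <<'E'
from h import *
d=load('w7')
for k,p in {'deep free back':(279,220),'deep free far':(296,248),'mid back deep':(370,91),'mid back plain':(360,250),'deep hinge back':(303,89)}.items(): print(k,ray(d,p,.08)[:2].round(4))
m=M((.5875,.1688),5.9);R0=Rdown(5.9)
print(m.w(7,75),m.w(7,-75),m.deep(165,150,23))
c=m.w(-24,5)
print(rows([(np.r_[c,.15],R0),(np.r_[c,.032],R0)]))
E
```

```text
deep free back [0.5218 0.1203]
deep free far [0.5423 0.0924]
mid back deep [0.5814 0.2423]
mid back plain [0.6054 0.0966]
deep hinge back [0.5261 0.2382]
[0.58675348 0.24412226] [0.60217236 0.09491684] [0.51744109 0.0972836 ]
[[2.8, 70.7, -17.9, 0.0, 0.0, -0.4], [120.8, 70.0, -17.9, 0.0, 0.0, -0.4]]
```

Emit:
send_rows --pt "0 20 -5 0 0 0" --pt "0 50 -12 -2 0 0" --pt "0 70 -18 -3 0 0" --pt "5 70 -18 -3 0 0" --pt "20 70 -18 -3 0 0" --pt "45 70 -18 -3 0 0" --pt "70 70 -18 -3 0 0" --pt "95 70 -18 -3 0 0" --pt "115 70 -18 -3 0 0" --pt "121 70 -18 -3 0 0" --claw 85

```text
clock: 18.2
tcp_pos: [0.5573, 0.1702, 0.0258]
orientation: [0.536, 0.459, 0.538, -0.461]
wrist_force: [0.1, -0.2, 0.3]
finger_gap: 0.0851
```

Emit:
send_rows --pt "0 0 0 0 0 0" --pt "0 0 0 0 0 0" --pt "0 0 0 0 0 0" --pt "0 0 0 0 0 0" --pt "0 0 0 0 0 0" --pt "0 0 0 0 0 0" --pt "0 0 0 0 0 0" --pt "0 0 0 0 0 0" --pt "0 0 0 0 0 0" --pt "0 0 0 0 0 0" --claw 40 --newtons 30

```text
clock: 19.45
tcp_pos: [0.5623, 0.1711, 0.0301]
orientation: [0.538, 0.461, 0.536, -0.459]
wrist_force: [0.4, 0.4, 6.2]
finger_gap: 0.0449
```

```bash
python3 - <<'E'
from h import *
s,p,R=cur();print(p,jaw(R),s['wrist_force'],s['finger_gap'],s['joint_pos'])
snap('wrist','w8')
E
```

```text
[0.56226714 0.17107823 0.03006297] 8.86981277227038 [0.41138187 0.42209579 6.23748859] 0.044942021013897694 [ 1.58861649e-01  4.37581837e-01 -2.08047402e-01  9.20907167e-01
 -7.09635059e-05  1.57485050e+00]
```

View pics/w8.png

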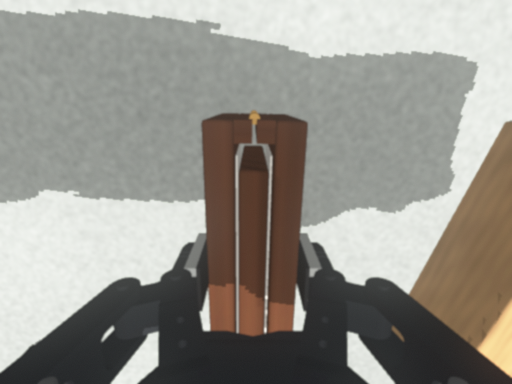

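```bash
python3 - <<'E'
from h import *
d=load('w8'); s,p,R=cur()
for px in ((307,124),(202,124)):
    e=ray(d,px,.08); print(e.round(4),(R.T@(e-p)*1000).round(1))
E
```

```text
[0.5743 0.2428 0.08  ] [-49.8  23.2 -69. ]
[0.5299 0.2358 0.08  ] [-50.  -21.8 -69. ]
```

Emit:
send_rows --pt "0 0 0 0 0 0" --pt "0 0 0 0 0 0" --pt "0 0 0 0 0 0" --pt "0 0 0 0 0 0" --pt "0 0 8 0 0 0" --pt "0 0 18 0 0 0" --pt "0 0 28 0 0 0" --pt "0 0 38 0 0 0" --pt "0 0 46 0 0 0" --pt "0 0 46 0 0 0" --claw 60

```text
clock: 20.75
tcp_pos: [0.5676, 0.1246, 0.0282]
orientation: [0.537, 0.46, 0.537, -0.46]
wrist_force: [-0.0, 0.3, 0.2]
finger_gap: 0.0599
```

Emit:
send_rows --pt "0 0 0 0 0 0" --pt "0 0 0 0 0 0" --pt "0 0 0 0 0 0" --pt "0 0 0 0 0 0" --pt "0 0 0 0 0 0" --pt "0 0 0 0 0 0" --pt "0 0 0 0 0 0" --pt "-3 0 0 0 0 0" --pt "-10 0 0 0 0 0" --pt "-20 0 0 0 0 0" --claw 38 --newtons 70

```text
clock: 22.0
tcp_pos: [0.5663, 0.1254, 0.0477]
orientation: [0.537, 0.459, 0.538, -0.46]
wrist_force: [0.5, -0.3, -4.7]
finger_gap: 0.0431
```

```bash
python3 - <<'E'
from h import *
s,p,R=cur();print(p,jaw(R),s['wrist_force'],s['ft_torque'],s['finger_gap'],s['joint_pos'])
snap('wrist','w9');snap('side','s9');crop('s9',140,100,300,220,'s9c',5)
E
```

```text
[0.56632454 0.12544953 0.0477143 ] 8.88727423741493 [ 0.48916328 -0.30730708 -4.7071048 ] [-0.17354313 -0.0331531  -0.05662227] 0.04309114580326195 [ 7.95595524e-02  4.13537828e-01 -1.97723029e-01  9.61904978e-01
  1.32309044e-04  1.49524389e+00]
s9c scale 5
```

View pics/w9.png

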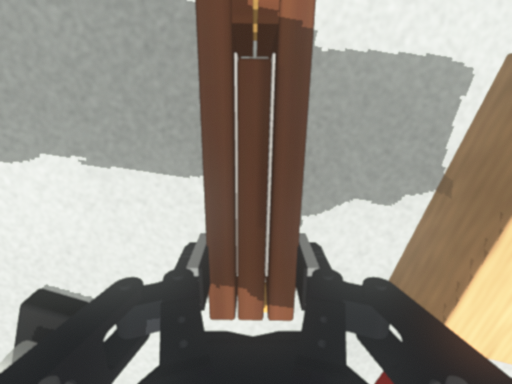

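View pics/s9c.png

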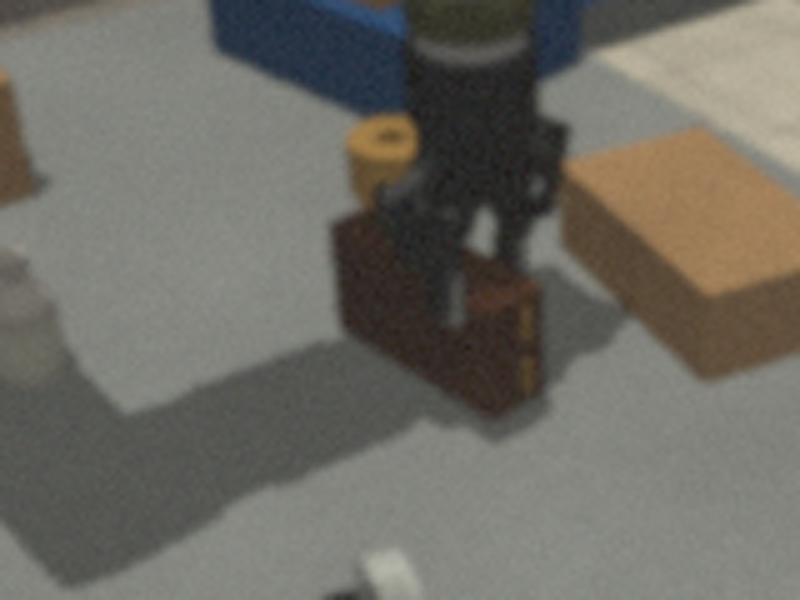

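The shut pack is lifted with no light between the leaves, and the force reads 4.7 N. Next I'll raise it and turn it so the -y end points away from the robot.

```bash
python3 - <<'E'
from h import *
s,p,R=cur()
T=np.array([.57,.17,.22])
print(rows([(T,Rdown(98.9))]))
R2=Rdown(98.9)@Rot.from_rotvec([0,-np.pi/2,0]).as_matrix(); print(R2.round(2))
E
```

```text
[[-170.5, 8.9, -43.6, -90.0, 0.1, -0.1]]
[[ 0.99 -0.15  0.  ]
 [ 0.15  0.99  0.  ]
 [-0.    0.    1.  ]]
```

Emit:
send_rows --pt "-20 0 0 0 0 0" --pt "-42 1 -4 -6 0 0" --pt "-64 2 -10 -15 0 0" --pt "-86 3 -16 -25 0 0" --pt "-106 5 -22 -35 0 0" --pt "-126 6 -28 -45 0 0" --pt "-144 7 -34 -55 0 0" --pt "-160 8 -40 -65 0 0" --pt "-168 9 -43 -75 0 0" --pt "-172 9 -44 -84 0 0"

```text
clock: 23.35
tcp_pos: [0.5698, 0.1707, 0.2209]
orientation: [0.707, -0.02, 0.706, 0.02]
wrist_force: [-0.2, 0.1, -4.7]
finger_gap: 0.043
```

```bash
python3 - <<'E'
from h import *
s,p,R=cur();print(p,jaw(R),s['wrist_force'],s['ft_torque'],s['finger_gap'],s['joint_pos'])
snap('side','s10')
E
```

```text
[0.56979451 0.17066225 0.22086112] 93.20062419433151 [-0.17510629  0.10529974 -4.7036466 ] [-0.03332633 -0.18952659  0.01693262] 0.04302549098920691 [1.55878849e-01 3.47493684e-01 1.42195015e-01 1.36427674e+00
 4.03845744e-04 1.00017973e-01]
```

View pics/s10.png

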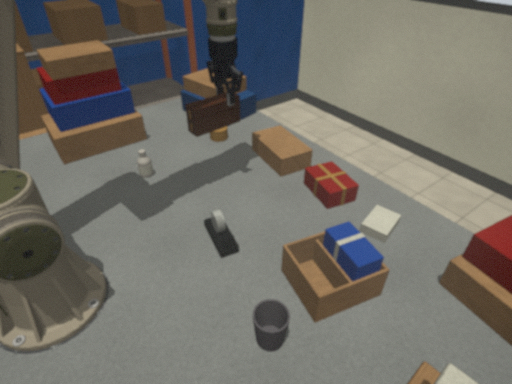

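```bash
python3 - <<'E'
from h import *
ks=[6,15,25,35,45,55,65,75,84,90]; xs=[2,4,5.7]+[5.7]*7
print([[0,0,0]+np.degrees((Rot.from_rotvec([-np.radians(x),0,0])*Rot.from_rotvec([0,-np.radians(k),0])).as_rotvec()).round(1).tolist() for k,x in zip(ks,xs)])
E
```

```text
[[0, 0, 0, -2.0, -6.0, 0.1], [0, 0, 0, -4.0, -15.0, 0.5], [0, 0, 0, -5.6, -25.0, 1.2], [0, 0, 0, -5.5, -35.0, 1.7], [0, 0, 0, -5.4, -45.0, 2.2], [0, 0, 0, -5.3, -55.0, 2.7], [0, 0, 0, -5.1, -64.9, 3.2], [0, 0, 0, -4.9, -74.9, 3.7], [0, 0, 0, -4.6, -83.9, 4.2], [0, 0, 0, -4.5, -89.9, 4.5]]
```

Emit:
send_rows --pt "0 0 0 -2.0 -6.0 0.1" --pt "0 0 0 -4.0 -15.0 0.5" --pt "0 0 0 -5.6 -25.0 1.2" --pt "0 0 0 -5.5 -35.0 1.7" --pt "0 0 0 -5.4 -45.0 2.2" --pt "0 0 0 -5.3 -55.0 2.7" --pt "0 0 0 -5.1 -64.9 3.2" --pt "0 0 0 -4.9 -74.9 3.7" --pt "0 0 0 -4.6 -83.9 4.2" --pt "0 0 0 -4.5 -89.9 4.5"

```text
clock: 24.65
tcp_pos: [0.6776, 0.2291, 0.3115]
orientation: [0.991, -0.009, 0.12, 0.054]
wrist_force: [1.2, -0.2, -3.6]
finger_gap: 0.0432
```

```bash
python3 - <<'E'
from h import *
s,p,R=cur();print(p,R.round(3),s['wrist_force'],s['ft_torque'],s['finger_gap'],s['joint_pos'])
snap('side','s11');snap('scene','sc11')
E
```

```text
[0.67755185 0.22907664 0.31154791] [[ 0.965 -0.11   0.236]
 [ 0.106  0.994  0.031]
 [-0.238 -0.005  0.971]] [ 1.20989205 -0.19743222 -3.55830614] [-0.21896643  1.82880386 -0.01616882] 0.04316033708038861 [ 0.2986557   0.02193325 -1.02708256 -0.80443374 -0.18397231  0.04034362]
```

View pics/s11.png

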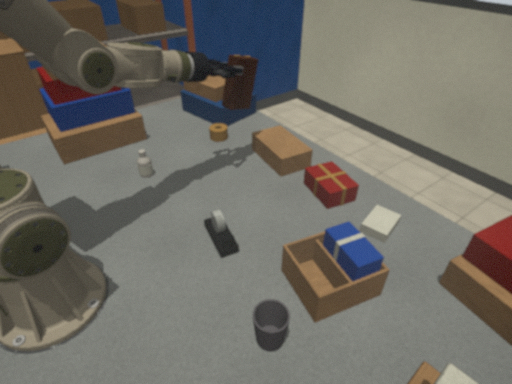

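View pics/sc11.png

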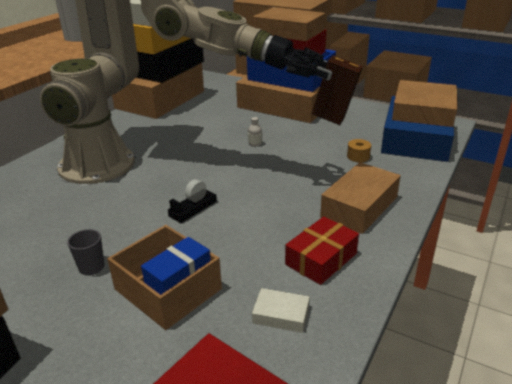

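The move ended at (0.678, 0.229, 0.312), tilted 14° below horizontal, with joint 3 at its limit of -1.03. I'll fit the kinematics to find where a level tool is reachable low down.

```bash
cat > kin.py <<'E'
import numpy as np
from scipy.optimize import least_squares
D=[((1.0974,.3140,.0450,1.3036,0,1.431),(.18815,.54276,.20031)),
((.1214,.2579,-.1554,1.1572,-.0015,1.596),(.5162,.14305,.1502)),
((.15886,.43758,-.20805,.92091,0,1.5748),(.56227,.17108,.03006)),
((.07956,.41354,-.19772,.96190,0,1.4952),(.56632,.12545,.04771)),
((.15588,.34749,.14220,1.36428,0,.1),(.56979,.17066,.22086)),
((.29866,.02193,-1.02708,-.80443,-.18397,.04034),(.67755,.22908,.31155))]
def fk(j,P):
    a0,h,L1,L2,e,L3,b,L4=P
    el=j[2]-j[1]; pt=j[1]-j[2]+j[3]
    r=a0+L1*np.sin(j[1])+L2*np.cos(el+e)+L3*np.cos(pt)
    z=h+L1*np.cos(j[1])+L2*np.sin(el+e)-L3*np.sin(pt)
    # after j5: yaw about axis perpendicular to forearm-tool axis
    r+=L4*np.cos(pt)*np.cos(j[4]); z-=L4*np.sin(pt)*np.cos(j[4]); l=b+SG*L4*np.sin(j[4])
    return np.array([r*np.cos(j[0])-l*np.sin(j[0]),r*np.sin(j[0])+l*np.cos(j[0]),z])
SG=1
def fit():
    f=lambda P:np.concatenate([fk(j,P)-np.array(x) for j,x in D]+[[1e-3*(P[0]),1e-3*P[4]]])
    return least_squares(f,[0,.2,.3,.3,0,.1,.08,.2])
if __name__=="__main__":
    for SG in(1,-1):
        s=fit();print(SG,s.x.round(4),(s.fun*1000).round(1))
E
python3 kin.py
```

```text
1 [-0.      0.2331  0.5185  0.4133  0.135   0.1403  0.08    0.3304] [-0.   0.   0.   0.   0.  -0.  -0.   0.  -0.   0.  -0.   0.   0.  -0.1
 -0.  -0.  -0.   0.  -0.   0.1]
-1 [-0.0036  0.2206  0.536   0.4125  0.1197  0.799   0.08   -0.3302] [ 0.1  0.2 -0.1 -1.6 -0.2  0.5  0.   0.   0.2 -0.1 -0.   0.2  1.2  0.1
 -0.4  0.3  0.1 -0.4 -0.   0.1]
```

```bash
cat >> kin.py <<'E'
P=None
def setup():
    global P
    P=fit().x
setup()
from scipy.spatial.transform import Rotation as Rt
def fkR(j):
    pt=j[1]-j[2]+j[3]
    # base: pt=0,j5=0: x=r ; define in (r,l,z): tool down j6=0: x=-z,y=l,z=r
    R0=np.array([[0,0,1],[0,1,0],[-1,0,0]],float)   # pt=90
    Rp=Rt.from_rotvec([0,pt-np.pi/2,0]).as_matrix() # + about l tilts r->-z
    R=Rt.from_rotvec([0,0,j[0]]).as_matrix()@Rp@R0@Rt.from_rotvec([0,0,j[4]]).as_matrix()@Rt.from_rotvec([j[5],0,0]).as_matrix()
    return R
def fkall(j): return fk(j,P),fkR(j)
LIM=np.array([[-2.76,2.76],[-.86,1.69],[-1.03,1.26],[-2.2,2.34],[-1.47,1.5],[-3.14,3.14]])
def ik(p,R,j0):
    def f(j):
        pp,RR=fkall(j); return np.r_[(pp-p)*10,Rt.from_matrix(R.T@RR).as_rotvec()*2]
    s=least_squares(f,np.clip(j0,LIM[:,0]+1e-4,LIM[:,1]-1e-4),bounds=(LIM[:,0],LIM[:,1])); return s.x,np.abs(s.fun).max()
E
python3 - <<'E'
from kin import *; import kin
from h import cur
s,p,R=cur();j=s['joint_pos'];pp,RR=fkall(j);print((pp-p).round(4),(RR-R).round(3).tolist())
for j,x in kin.D: print((fk(j,kin.P)-x).round(4))
E
```

```text
[-0. -0.  0.] [[-0.0, 0.0, -0.0], [-0.0, -0.0, -0.0], [0.0, 0.0, -0.0]]
[-0.  0.  0.]
[ 0.  0. -0.]
[-0.  0. -0.]
[ 0. -0.  0.]
[ 0.     -0.0001 -0.    ]
[-0. -0.  0.]
```

Emit:
send_rows --pt "0 0 0 0 4 0" --pt "0 0 0 0 11 0" --pt "0 0 0 0 19 0" --pt "0 0 0 0 28 0" --pt "0 0 0 0 37 0" --pt "0 0 0 0 46 0" --pt "0 0 0 0 54 0" --pt "0 0 0 0 60 0" --pt "0 0 0 0 64 0" --pt "0 0 0 0 66 0"

```text
clock: 26.0
tcp_pos: [0.6772, 0.228, 0.3103]
orientation: [0.764, -0.038, 0.643, 0.039]
wrist_force: [0.3, -0.4, -4.5]
finger_gap: 0.0433
```

```bash
python3 - <<'E'
from h import *
s,p,R=cur();print(p,R.round(3),s['wrist_force'],s['ft_torque'],s['finger_gap'],s['joint_pos'])
print(np.degrees(np.arcsin(-R[2,0])))
E
```

```text
[0.67721346 0.22803582 0.31026782] [[ 0.171 -0.108  0.979]
 [ 0.012  0.994  0.108]
 [-0.985 -0.007  0.171]] [ 0.28728196 -0.36606311 -4.49147873] [-0.02410818  0.12944593 -0.00719535] 0.043278328320507604 [ 0.22512512  0.4479862   0.49208712  1.44451914 -0.02692308  0.11401325]
80.1180935836152
```

```bash
cat > plan1.py <<'E'
from kin import *; from h import *
def inplane(th,r,l,z): 
    return np.array([r*np.cos(th)-l*np.sin(th),r*np.sin(th)+l*np.cos(th),z])
th=np.radians(-21)
s,p,R=cur();jc=np.array(s['joint_pos'])
R1=Rdown(-21+180)
p1=inplane(th,.5,.08,.23)
j1,e1=ik(p1,R1,np.array([th,.3,0,1.3,0,-1.57]));print('P1',p1.round(4),j1.round(3),e1)
def side(a,r,z):  # a = j5 deg
    Rf=R1@Rot.from_rotvec([0,-np.radians(a),0]).as_matrix()
    l=.08+LL4*np.sin(np.radians(a)); pf=inplane(th,r,l,z); return pf,Rf
LL4=P[7]
def seg(pA,RA,n,fr=None):
    pass
if __name__=="__main__":
    n=12
    u=np.linspace(0,1,n+1)[1:]; u=u*u*(3-2*u)*.4+u*.6
    J=[jc+(j1-jc)*t for t in u]
    poses=[fkall(j) for j in J]
    rr=rows(poses,p,R); print([x for x in rr]); prev=R
    print('steps',[round(float(np.degrees(Rot.from_matrix(a.T@b).magnitude())),1) for (_,a),(_,b) in zip([(p,R)]+poses[:-1],poses)],[round(float(q[2]),3) for q,_ in poses])
    jj=j1
    for a in range(0,86,10):
        pf,Rf=side(a,.5,.23); jj,e=ik(pf,Rf,jj); print(a,pf.round(3),jj.round(3),round(e,4))
    pf,Rf=side(85,.5,.12); jj,e=ik(pf,Rf,jj); print(a,pf.round(3),jj.round(3),round(e,4))
E
python3 plan1.py
```

```text
P1 [ 0.4955 -0.1045  0.23  ] [-0.367  0.173 -0.067  1.331 -0.    -1.571] 1.6321939516194436e-10
[[3.0, -24.3, -6.7, -3.7, 0.6, -0.3], [6.6, -53.7, -16.4, -8.2, 1.4, -0.5], [10.7, -86.3, -29.4, -13.4, 2.3, -0.6], [14.9, -120.6, -45.8, -19.2, 3.3, -0.6], [19.3, -154.9, -65.6, -25.3, 4.4, -0.3], [23.6, -187.7, -88.2, -31.5, 5.4, 0.2], [27.8, -217.9, -112.9, -37.7, 6.4, 1.0], [31.8, -244.6, -138.6, -43.8, 7.2, 1.9], [35.5, -267.3, -164.1, -49.4, 7.8, 2.9], [38.8, -285.8, -188.3, -54.6, 8.2, 3.9], [41.7, -300.0, -209.8, -59.0, 8.5, 4.9], [44.1, -310.4, -227.5, -62.6, 8.6, 5.8]]
steps [3.7, 4.6, 5.3, 5.8, 6.2, 6.3, 6.3, 6.2, 5.8, 5.3, 4.6, 3.7] [0.306, 0.301, 0.295, 0.289, 0.281, 0.273, 0.265, 0.257, 0.249, 0.242, 0.235, 0.23]
0 [ 0.495 -0.104  0.23 ] [-0.367  0.173 -0.067  1.331 -0.    -1.571] 0.0
10 [ 0.516 -0.051  0.23 ] [-0.367  0.174 -0.078  1.319  0.175 -1.571] 0.0
20 [0.536 0.001 0.23 ] [-0.367  0.177 -0.11   1.284  0.349 -1.571] 0.0
30 [0.555 0.05  0.23 ] [-0.367  0.186 -0.159  1.226  0.524 -1.571] 0.0
40 [0.572 0.094 0.23 ] [-0.367  0.202 -0.222  1.147  0.698 -1.571] 0.0
50 [0.586 0.132 0.23 ] [-0.367  0.228 -0.293  1.05   0.873 -1.571] 0.0
60 [0.598 0.163 0.23 ] [-0.367  0.268 -0.366  0.937  1.047 -1.571] 0.0
70 [0.607 0.185 0.23 ] [-0.367  0.323 -0.436  0.812  1.222 -1.571] 0.0
80 [0.612 0.199 0.23 ] [-0.367  0.395 -0.497  0.679  1.396 -1.571] 0.0
80 [0.613 0.203 0.12 ] [-0.367  0.627 -0.585  0.359  1.484 -1.571] 0.0
```

Emit:
send_rows --pt "4 -30 -9 -4.6 0.8 -0.3" --pt "8 -67 -22 -10.3 1.8 -0.5" --pt "13 -107 -39 -16.9 2.9 -0.6" --pt "18 -148 -62 -24.1 4.2 -0.4" --pt "24 -188 -88 -31.5 5.4 0.2" --pt "29 -223 -118 -38.9 6.6 1.2" --pt "33 -254 -149 -46 7.4 2.3" --pt "38 -278 -179 -52.5 8 3.5" --pt "41 -297 -206 -58.1 8.4 4.7" --pt "44 -310 -228 -62.6 8.6 5.8"

```text
clock: 27.25
tcp_pos: [0.4946, -0.1046, 0.2301]
orientation: [0.584, -0.401, 0.581, 0.401]
wrist_force: [-0.5, 0.3, -4.7]
finger_gap: 0.0433
```

```bash
python3 - <<'E'
from plan1 import *
s,p,R=cur();print(p,jaw(R),s['wrist_force'],s['ft_torque'],s['finger_gap'],s['joint_pos'])
A=[5,13,22,32,42,52,62,72,80,85]
ps=[side(a,.5,.23) for a in A]
print(rows(ps,p,R))
E
```

```text
P1 [ 0.4955 -0.1045  0.23  ] [-0.367  0.173 -0.067  1.331 -0.    -1.571] 1.6321939516194436e-10
[ 0.4945576  -0.10460663  0.23010524] 159.12204255449666 [-0.49965271  0.26690703 -4.72612023] [ 0.14208093 -0.05271002  0.01522786] 0.043266925645480445 [-0.36934147  0.16819604 -0.07216422  1.32787004  0.00297751 -1.5757487 ]
[[0.2, -0.9, 29.2, 0.1, -4.8, 0.1], [0.3, -1.0, 74.8, 0.1, -12.8, 0.1], [0.5, -1.1, 124.2, 0.1, -21.8, 0.1], [0.6, -1.2, 175.5, 0.2, -31.8, 0.1], [0.8, -1.3, 221.5, 0.2, -41.8, 0.1], [0.9, -1.4, 260.8, 0.2, -51.8, 0.1], [1.0, -1.4, 292.2, 0.2, -61.8, 0.1], [1.0, -1.5, 314.7, 0.2, -71.8, 0.1], [1.1, -1.5, 325.8, 0.2, -79.8, 0.0], [1.1, -1.5, 329.6, 0.2, -84.8, 0.0]]
```

Emit:
send_rows --pt "0 -1 29 0 -5 0" --pt "0 -1 75 0 -13 0" --pt "0 -1 124 0 -22 0" --pt "0 -1 175 0 -32 0" --pt "0 -1 221 0 -42 0" --pt "0 -1 261 0 -52 0" --pt "0 -1 292 0 -62 0" --pt "0 -1 315 0 -72 0" --pt "0 -1 326 0 -80 0" --pt "0 -1 330 0 -85 0"

```text
clock: 28.5
tcp_pos: [0.6141, 0.2041, 0.2293]
orientation: [0.823, -0.024, 0.035, 0.567]
wrist_force: [0.1, -0.1, -4.0]
finger_gap: 0.0432
```

```bash
python3 - <<'E'
from h import *
s,p,R=cur();print(p,R.round(3),s['wrist_force'],s['ft_torque'],s['finger_gap'],s['joint_pos'])
snap('side','s12');snap('scene','sc12')
E
```

```text
[0.61407715 0.20406388 0.22930839] [[ 0.355 -0.934  0.031]
 [ 0.931  0.356  0.079]
 [-0.085  0.     0.996]] [ 0.11771217 -0.13698723 -3.97971741] [-1.84633569  0.65710723 -0.01268982] 0.04319403461053704 [-0.36359134  0.43964771 -0.5239214   0.59916486  1.48586684 -1.56221202]
```

View pics/s12.png

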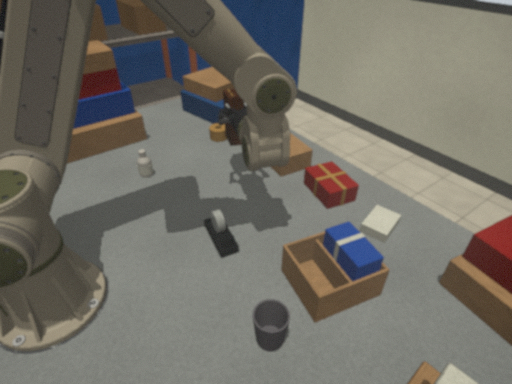

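View pics/sc12.png

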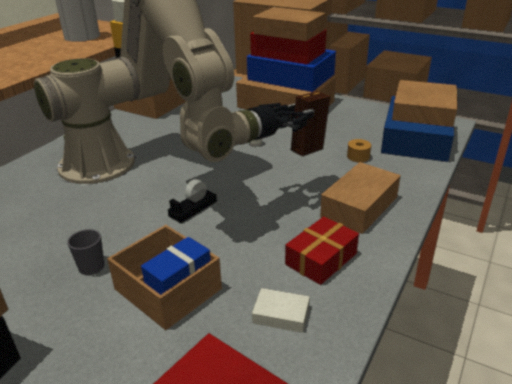

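The pack is held upright, at about (311,125) in the scene view. The tool tilts 4.9° below level and the wrist is well clear of the tape dispenser. I'll lower it to just above contact.

Emit:
send_rows --pt "1 0 -8 0 0 0" --pt "2 0 -22 0 0 0" --pt "3 0 -38 0 0 0" --pt "5 0 -55 0 0 0" --pt "6 0 -72 0 0 0" --pt "8 0 -88 0 0 0" --pt "8 0 -97 0 0 0" --pt "9 0 -102 0 0 0" --pt "9 0 -104 0 0 0" --pt "9 0 -105 0 0 0"

```text
clock: 29.85
tcp_pos: [0.6154, 0.2038, 0.1255]
orientation: [0.823, -0.026, 0.034, 0.567]
wrist_force: [0.5, -0.1, -4.7]
finger_gap: 0.0435
```

```bash
python3 - <<'E'
from h import *
s,p,R=cur();print(p,R.round(3),s['wrist_force'],s['ft_torque'],s['finger_gap'])
snap('side','s13');snap('scene','sc13'); crop('sc13',260,110,340,190,'sc13c',7);crop('s13',190,90,310,180,'s13c',6)
E
```

```text
[0.61542945 0.20378834 0.12548609] [[ 0.355 -0.935  0.026]
 [ 0.931  0.356  0.081]
 [-0.085 -0.004  0.996]] [ 0.54232799 -0.07741617 -4.67488687] [-1.80783406  0.63310599 -0.01109931] 0.043454606849017106
sc13c scale 7
s13c scale 6
```

View pics/sc13c.png

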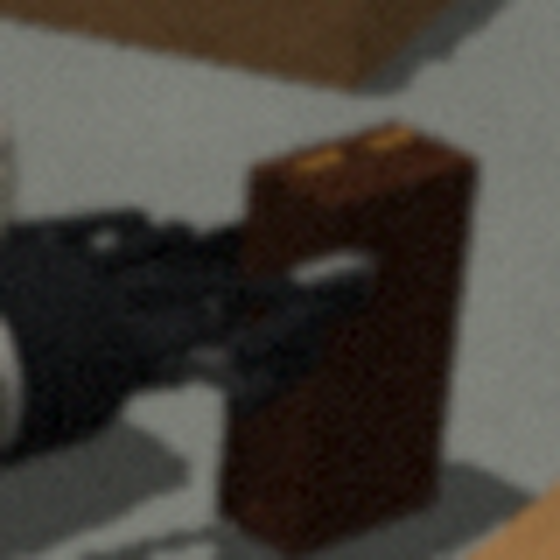

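View pics/s13c.png

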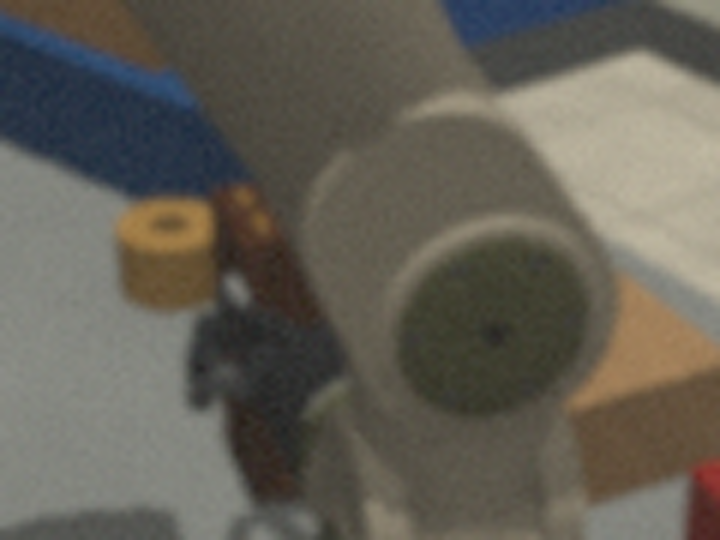

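Emit:
send_rows --pt "0 0 -1 0 0 0" --pt "0 0 -2 0 0 0" --pt "0 0 -3 0 0 0" --pt "0 0 -4 0 0 0" --pt "0 0 -5 0 0 0" --pt "0 0 -6 0 0 0" --pt "0 0 -7 0 0 0" --pt "0 0 -8 0 0 0" --pt "1 0 -9 0 0 0" --pt "1 0 -9 0 0 0" --newtons 30

```text
clock: 31.2
tcp_pos: [0.616, 0.2037, 0.1185]
orientation: [0.823, -0.025, 0.032, 0.567]
wrist_force: [-3.0, -4.1, 5.9]
finger_gap: 0.043
```

Emit:
send_rows --pt "0 0 0 0 0 0" --pt "0 0 -1 0 0 0" --pt "0 0 -1 0 0 0" --pt "0 0 -2 0 0 0" --pt "0 0 -2 0 0 0" --pt "0 0 -2 0 0 0" --pt "0 0 -2 0 0 0" --pt "0 0 -2 0 0 0" --pt "0 0 -2 0 0 0" --pt "0 0 -2 0 0 0" --newtons 20

```text
clock: 32.45
tcp_pos: [0.6162, 0.2034, 0.1182]
orientation: [0.823, -0.025, 0.03, 0.567]
wrist_force: [-5.4, -5.6, 11.5]
finger_gap: 0.043
```

```bash
python3 - <<'E'
from h import *
s,p,R=cur();print(p,R.round(3),s['wrist_force'],s['ft_torque'],s['finger_gap'])
snap('scene','sc14'); crop('sc14',260,110,340,190,'sc14c',7)
E
```

```text
[0.61623457 0.20335277 0.11815727] [[ 0.356 -0.934  0.022]
 [ 0.931  0.356  0.075]
 [-0.077 -0.006  0.997]] [-5.43702399 -5.61153182 11.53126022] [ 1.20029395 -0.27632427  0.64874984] 0.04297404172132944
sc14c scale 7
```

View pics/sc14c.png

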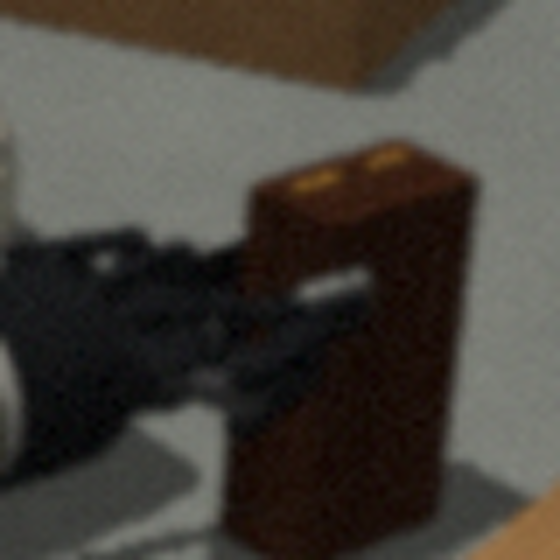

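Emit:
send_rows --pt "-1 0 0 0 0 0" --pt "-2 0 0 0 0 0" --pt "-3 0 0 0 0 0" --pt "-4 0 0 0 0 0" --pt "-5 0 0 0 0 0" --pt "-6 0 0 0 0 0" --pt "-7 0 -1 0 0 0" --pt "-8 0 -1 0 0 0" --pt "-9 0 -1 0 0 0" --pt "-9 0 -1 0 0 0" --newtons 20

```text
clock: 33.75
tcp_pos: [0.612, 0.1954, 0.1137]
orientation: [0.823, -0.025, 0.034, 0.567]
wrist_force: [0.8, 2.6, 2.4]
finger_gap: 0.0429
```

```bash
python3 - <<'E'
from h import *
s,p,R=cur();print(p,R.round(3),s['wrist_force'],s['ft_torque'],s['finger_gap'])
snap('scene','sc15'); crop('sc15',260,110,340,190,'sc15c',7)
E
```

```text
[0.61204769 0.1954153  0.11371312] [[ 0.355 -0.935  0.027]
 [ 0.931  0.356  0.081]
 [-0.085 -0.003  0.996]] [0.7845222  2.55851515 2.35232798] [ 0.25848672 -0.19263803  0.0200251 ] 0.04294682611225129
sc15c scale 7
```

View pics/sc15c.png

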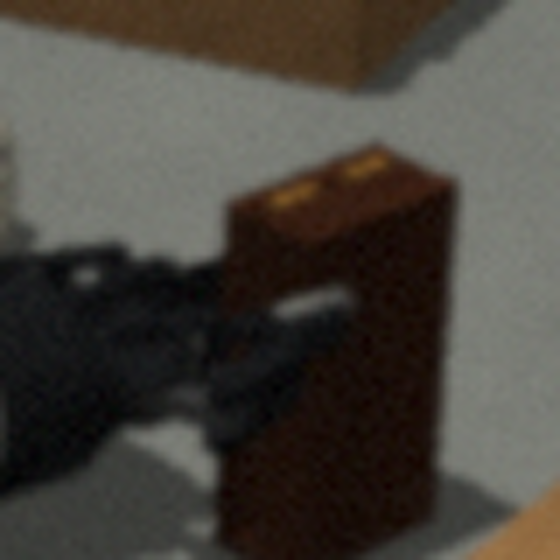

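Tool z dropped and the contact forces fell, so the pack has turned flat onto its end. I'll release it and back straight out.

Emit:
send_rows --pt "0 0 0 0 0 0" --pt "0 0 0 0 0 0" --pt "0 0 0 0 0 0" --pt "0 0 0 0 0 0" --pt "0 0 0 0 0 0" --pt "-5 0 0 0 0 0" --pt "-15 0 0 0 0 0" --pt "-30 0 0 0 0 0" --pt "-50 0 0 0 0 0" --pt "-75 0 0 0 0 0" --claw 66

```text
clock: 35.05
tcp_pos: [0.5853, 0.1253, 0.1203]
orientation: [0.822, -0.026, 0.034, 0.567]
wrist_force: [-0.8, -0.1, -0.5]
finger_gap: 0.0658
```

```bash
python3 - <<'E'
from h import *
s,p,R=cur();print(p,R.round(3),s['wrist_force'],s['finger_gap'],s['joint_pos'])
snap('scene','sc16'); snap('side','s16');crop('sc16',240,100,350,190,'sc16c',7);crop('s16',180,60,300,180,'s16c',5)
E
```

```text
[0.58533417 0.12532321 0.12029692] [[ 0.354 -0.935  0.027]
 [ 0.931  0.355  0.08 ]
 [-0.085 -0.004  0.996]] [-0.838147   -0.06317296 -0.5190401 ] 0.06578370049725517 [-0.53101169  0.88482833 -0.25884327  1.52782562  1.38283215 -2.68230486]
sc16c scale 7
s16c scale 5
```

View pics/sc16c.png

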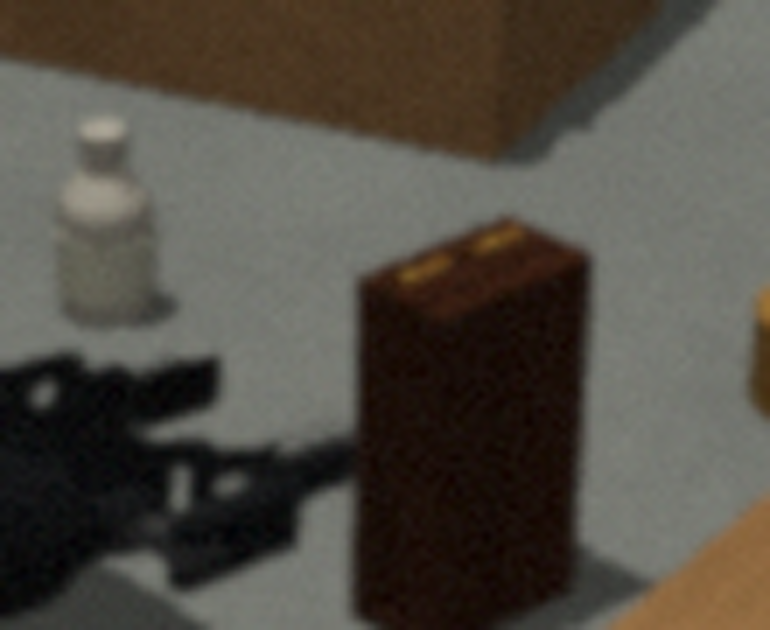

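View pics/s16c.png

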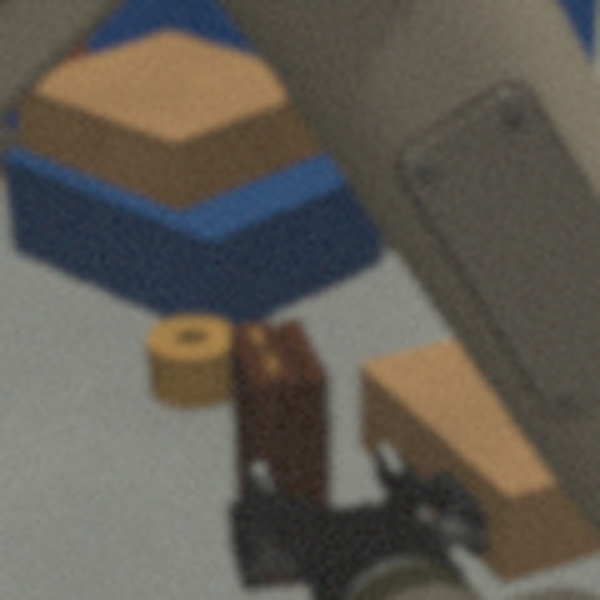

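The mirror stands free, upright and shut. Its top face has corners at crop (360,282), (512,215), (590,258) and (440,322) in the scene view. I'll measure it and plan the approach from above.

```bash
python3 - <<'E'
from plan1 import *
a=load('sc16');b=load('s16')
S=lambda x,y:(240+x/7-.43,100+y/7-.43)
D=lambda x,y:(180+x/5-.4,60+y/5-.4)
for z in(.15,):
    q=[ray(a,S(*c),z)[:2] for c in((360,282),(512,215),(590,258),(440,322))]
    q2=[ray(b,D(*c),z)[:2] for c in((238,325),(300,322),(328,377),(250,387))]
    print(np.round(q,4).tolist(),np.mean(q,0).round(4));print(np.round(q2,4).tolist(),np.mean(q2,0).round(4))
print(tri(a,S(360,282),b,D(250,387)), tri(a,S(590,258),b,D(300,322)), tri(a,S(440,322),b,D(328,377)),tri(a,S(512,215),b,D(238,325)))
# predicted by last TCP: grasp frame: pack centre along tool x from TCP: z_m=80 top at -50.. => 
pr=np.array([.6120,.1954]);t=np.array([.355,.931]);t/=np.linalg.norm(t)
print('pred centre',pr-t*.010)
s,p,R=cur();jc=np.array(s['joint_pos'])
j1n=np.array([-.367,.173,-.067,1.331,0,-1.571])
for u in np.linspace(0,1,11):
    pp,_=fkall(jc+(j1n-jc)*u);print(round(u,1),pp.round(3))
E
```

```text
P1 [ 0.4955 -0.1045  0.23  ] [-0.367  0.173 -0.067  1.331 -0.    -1.571] 1.6321939516194436e-10
[[0.5774, 0.1463], [0.6039, 0.2237], [0.6446, 0.2039], [0.6169, 0.1314]] [0.6107 0.1763]
[[0.6054, 0.2259], [0.6392, 0.2061], [0.6117, 0.1366], [0.5673, 0.1541]] [0.6059 0.1807]
(array([0.57134967, 0.15985642, 0.14426037]), [np.float64(0.001701173756511522), np.float64(0.0017011737565114959)]) (array([0.64216279, 0.21026757, 0.14701742]), [np.float64(0.00038868948827239225), np.float64(0.0003886894882723655)]) (array([0.61379941, 0.13910928, 0.14692953]), [np.float64(0.0011997501309452784), np.float64(0.0011997501309452322)]) (array([0.60410059, 0.22354976, 0.15072457]), [np.float64(0.000584910711047756), np.float64(0.000584910711047768)])
pred centre [0.60843713 0.18605624]
0.0 [0.586 0.123 0.12 ]
0.1 [0.561 0.133 0.125]
0.2 [0.538 0.134 0.127]
0.3 [0.519 0.125 0.126]
0.4 [0.503 0.109 0.125]
0.5 [0.492 0.085 0.126]
0.6 [0.487 0.054 0.131]
0.7 [0.485 0.018 0.143]
0.8 [ 0.488 -0.021  0.162]
0.9 [ 0.492 -0.063  0.191]
1.0 [ 0.496 -0.105  0.23 ]
```

```bash
cat > plan2.py <<'E'
from plan1 import *
C=np.array([.608,.1785]);t=np.array([np.cos(np.radians(69.7)),np.sin(np.radians(69.7))]);n=np.array([t[1],-t[0]])
j1n=np.array([-.367,.173,-.067,1.331,0,-1.571])
def j5pos(j):
    pp,RR=fkall(j);return pp-LL4*RR[:,0]
def rep(J):
    pr=None
    for j in J:
        pp,RR=fkall(j);o=[]
        for sg in(-1,1):
            tip=pp+RR[:,1]*sg*.047; d=tip[:2]-C; o+= [round(float(d@t*1000)+40),round(float(d@n*1000))]
        st=0 if pr is None else np.degrees(Rot.from_matrix(pr.T@RR).magnitude())
        pr=RR
        print(pp.round(3),'z',round(float(pp[2]),3),'tips(t from near face, n)',o,'j5',j5pos(j).round(3),round(float(st),1))
if __name__=="__main__":
    s,p,R=cur();jc=np.array(s['joint_pos'])
    J=[]
    for u in np.linspace(0,1,13):
        j=jc+(j1n-jc)*u; j[0]-=.25*np.sin(np.pi*min(1,u*1.3))*(1 if u<.77 else 0); j[1]=jc[1]+(j1n[1]-jc[1])*np.sin(np.pi/2*u); J.append(j)
    rep(J)
E
python3 plan2.py
```

```text
P1 [ 0.4955 -0.1045  0.23  ] [-0.367  0.173 -0.067  1.331 -0.    -1.571] 1.6321939516194436e-10
[0.586 0.123 0.12 ] z 0.12 tips(t from near face, n) [-20, 46, -19, -48] j5 [ 0.468 -0.184  0.148] 0.0
[0.577 0.082 0.139] z 0.139 tips(t from near face, n) [-61, 52, -61, -42] j5 [ 0.465 -0.224  0.194] 5.0
[0.565 0.043 0.154] z 0.154 tips(t from near face, n) [-101, 53, -103, -41] j5 [ 0.458 -0.257  0.242] 5.9
[0.55  0.011 0.165] z 0.165 tips(t from near face, n) [-136, 51, -139, -43] j5 [ 0.451 -0.279  0.29 ] 6.8
[ 0.534 -0.013  0.173] z 0.173 tips(t from near face, n) [-163, 44, -168, -49] j5 [ 0.446 -0.287  0.336] 7.4
[ 0.52  -0.028  0.18 ] z 0.18 tips(t from near face, n) [-181, 36, -187, -58] j5 [ 0.447 -0.281  0.38 ] 7.8
[ 0.508 -0.033  0.186] z 0.186 tips(t from near face, n) [-189, 26, -198, -67] j5 [ 0.454 -0.26   0.421] 8.1
[ 0.499 -0.031  0.193] z 0.193 tips(t from near face, n) [-188, 17, -200, -76] j5 [ 0.465 -0.227  0.457] 8.2
[ 0.494 -0.023  0.2  ] z 0.2 tips(t from near face, n) [-181, 9, -196, -83] j5 [ 0.477 -0.184  0.488] 8.2
[ 0.492 -0.014  0.207] z 0.207 tips(t from near face, n) [-172, 4, -189, -88] j5 [ 0.488 -0.135  0.515] 7.9
[ 0.492 -0.037  0.215] z 0.215 tips(t from near face, n) [-195, 13, -208, -80] j5 [ 0.49  -0.117  0.535] 7.8
[ 0.493 -0.07   0.223] z 0.223 tips(t from near face, n) [-230, 26, -236, -68] j5 [ 0.491 -0.11   0.551] 8.2
[ 0.496 -0.105  0.23 ] z 0.23 tips(t from near face, n) [-265, 40, -264, -54] j5 [ 0.496 -0.105  0.56 ] 8.2
```

```bash
cat > plan3.py <<'E'
from plan2 import *
s,p,R=cur();jc=np.array(s['joint_pos'])
Q,e=ik(np.r_[C,.22],Rdown(159.7),np.array([.16,.4,0,1.2,0,-1.05]));print('Q',Q.round(3),e)
J=[]
for u in np.linspace(0,.5,7)[1:]:
    j=jc+(j1n-jc)*u; j[0]-=.25*np.sin(np.pi*min(1,u*1.3)); j[1]=jc[1]+(j1n[1]-jc[1])*np.sin(np.pi/2*u); J.append(j)
jm=J[-1]
for v in np.linspace(0,1,15)[1:]:
    w=v*v*(3-2*v)*.5+v*.5
    J.append(jm+(Q-jm)*w)
rep([jc]+J)
pos=[fkall(j) for j in J]
r1=rows(pos[:10],p,R); r2=rows(pos[10:],*pos[9])
print(r1);print(r2)
E
python3 plan3.py
```

```text
P1 [ 0.4955 -0.1045  0.23  ] [-0.367  0.173 -0.067  1.331 -0.    -1.571] 1.6321939516194436e-10
Q [ 0.159  0.429  0.26   1.402  0.    -1.058] 2.220446049250313e-15
[0.586 0.123 0.12 ] z 0.12 tips(t from near face, n) [-20, 46, -19, -48] j5 [ 0.468 -0.184  0.148] 0.0
[0.577 0.082 0.139] z 0.139 tips(t from near face, n) [-61, 52, -61, -42] j5 [ 0.465 -0.224  0.194] 5.0
[0.565 0.043 0.154] z 0.154 tips(t from near face, n) [-101, 53, -103, -41] j5 [ 0.458 -0.257  0.242] 5.9
[0.55  0.011 0.165] z 0.165 tips(t from near face, n) [-136, 51, -139, -43] j5 [ 0.451 -0.279  0.29 ] 6.8
[ 0.534 -0.013  0.173] z 0.173 tips(t from near face, n) [-163, 44, -168, -49] j5 [ 0.446 -0.287  0.336] 7.4
[ 0.52  -0.028  0.18 ] z 0.18 tips(t from near face, n) [-181, 36, -187, -58] j5 [ 0.447 -0.281  0.38 ] 7.8
[ 0.508 -0.033  0.186] z 0.186 tips(t from near face, n) [-189, 26, -198, -67] j5 [ 0.454 -0.26   0.421] 8.1
[ 0.51  -0.026  0.184] z 0.184 tips(t from near face, n) [-180, 26, -191, -67] j5 [ 0.468 -0.247  0.425] 2.6
[ 0.514 -0.016  0.181] z 0.181 tips(t from near face, n) [-169, 25, -181, -67] j5 
[... 1322 characters left out ...]
 10.7, 1.6], [-121.6, -6.8, 35.0, -1.9, 17.4, 2.3], [-150.3, -0.8, 41.0, -1.7, 24.7, 3.3], [-169.4, 7.5, 46.3, -1.4, 32.4, 4.7], [-179.1, 16.7, 51.8, -1.4, 40.3, 6.5], [-171.0, 17.2, 49.9, -0.4, 42.3, 7.8], [-160.6, 17.5, 47.8, 0.7, 45.0, 9.4], [-148.2, 17.3, 46.1, 1.9, 48.3, 11.0], [-134.1, 16.4, 45.0, 3.0, 52.2, 12.3]]
[[8.9, -4.2, 12.4, 0.8, 4.2, 1.2], [17.4, -9.1, 26.9, 1.6, 8.7, 1.8], [25.2, -14.6, 43.6, 2.4, 13.1, 1.7], [32.4, -20.2, 62.5, 3.1, 17.4, 1.0], [38.8, -25.6, 83.1, 3.6, 21.4, -0.4], [44.5, -30.3, 104.9, 4.1, 24.8, -2.3], [49.4, -34.0, 126.8, 4.6, 27.7, -4.5], [53.6, -36.6, 147.9, 4.9, 29.9, -6.8], [56.9, -38.1, 166.6, 5.1, 31.6, -8.9], [59.4, -38.8, 181.6, 5.3, 32.7, -10.6]]
```

Emit:
send_rows --pt "-40 -6 15 -1.2 4.8 1" --pt "-84 -9 27 -1.8 10.7 1.6" --pt "-121 -7 35 -1.9 17.4 2.3" --pt "-150 -1 41 -1.7 24.7 3.3" --pt "-169 8 46 -1.4 32.4 4.7" --pt "-179 17 52 -1.4 40.3 6.5" --pt "-171 17 50 -0.4 42.3 7.8" --pt "-161 17 48 0.7 45 9.4" --pt "-148 17 46 1.9 48.3 11" --pt "-134 16 45 3 52.2 12.3"

```text
clock: 36.4
tcp_pos: [0.5248, 0.0108, 0.1762]
orientation: [0.661, -0.248, 0.409, 0.578]
wrist_force: [0.6, -0.7, -0.7]
finger_gap: 0.0657
```

Emit:
send_rows --pt "9 -4 12 0.8 4.2 1.2" --pt "17 -9 27 1.6 8.7 1.8" --pt "25 -15 44 2.4 13.1 1.7" --pt "32 -20 63 3.1 17.4 1" --pt "39 -26 83 3.6 21.4 -0.4" --pt "44 -30 105 4.1 24.8 -2.3" --pt "49 -34 127 4.6 27.7 -4.5" --pt "54 -37 148 4.9 29.9 -6.8" --pt "57 -38 167 5.1 31.6 -8.9" --pt "59 -39 182 5.3 32.7 -10.6" --claw 80

```text
clock: 37.65
tcp_pos: [0.6082, 0.1832, 0.2215]
orientation: [0.581, -0.406, 0.578, 0.403]
wrist_force: [-0.0, 0.0, -0.2]
finger_gap: 0.0803
```

```bash
python3 - <<'E'
from h import *
s,p,R=cur();print(s['clock'],p,R.round(3),jaw(R),s['wrist_force'],s['finger_gap'],s['joint_pos'])
snap('wrist','w17'); snap('scene','sc17'); snap('side','s17'); crop('sc17',240,100,350,190,'sc17c',7)
E
```

```text
37.65 [0.60819585 0.18319208 0.22146487] [[ 0.006 -0.939  0.344]
 [-0.001  0.344  0.939]
 [-1.    -0.006  0.001]] 159.86450616103372 [-0.04069194  0.01030398 -0.19455553] 0.08032856065284547 [ 0.167502    0.42686359  0.26065178  1.39926937 -0.00233161 -1.05187162]
sc17c scale 7
```

View pics/w17.png

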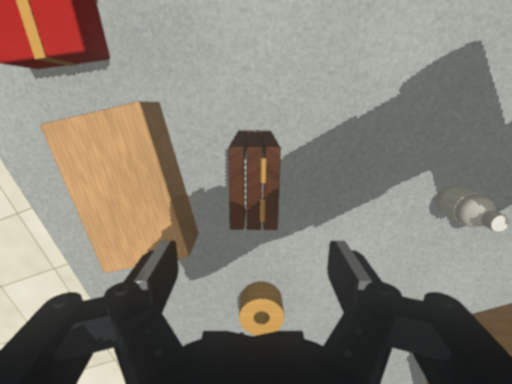

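View pics/s17.png

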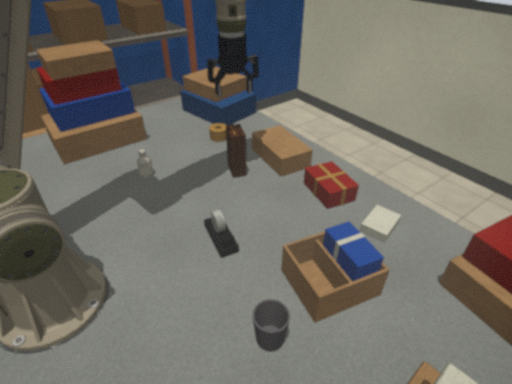

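```bash
python3 - <<'E'
from h import *
d=load('w17');s,p,R=cur();P=[]
for c in((229,149),(280,148),(279,229),(230,229)):
    e=ray(d,c,.15);P.append(e);print(e.round(4))
P=np.array(P);c=P.mean(0);print(c,np.linalg.norm(P[0]-P[1]),np.linalg.norm(P[1]-P[2]))
v=(P[0]-P[1])+(P[3]-P[2]);print('thick az',np.degrees(np.arctan2(v[1],v[0])));print(rows([(np.r_[c[:2],.115],R)]))
E
```

```text
[0.6142 0.1401 0.15  ]
[0.5721 0.1545 0.15  ]
[0.5975 0.2276 0.15  ]
[0.6415 0.2116 0.15  ]
[0.60630079 0.18343936 0.15      ] 0.04448046238901273 0.07736209463346713
thick az -19.46857392819274
[[106.4, 2.1, 0.1, 0.0, 0.0, 0.0]]
```

Emit:
send_rows --pt "10 1 0 0 0 0" --pt "25 2 0 0 0 0" --pt "40 2 0 0 0 0" --pt "55 2 0 0 0 0" --pt "70 2 0 0 0 0" --pt "85 2 0 0 0 0" --pt "98 2 0 0 0 0" --pt "108 2 0 0 0 0" --pt "113 2 0 0 0 0" --pt "113 2 0 0 0 0"

```text
clock: 39.05
tcp_pos: [0.6061, 0.1814, 0.1077]
orientation: [0.58, -0.406, 0.579, 0.404]
wrist_force: [-0.0, 0.4, 0.3]
finger_gap: 0.0799
```

Emit:
send_rows --pt "0 0 0 0 0 0" --pt "0 0 0 0 0 0" --pt "0 0 0 0 0 0" --pt "0 0 0 0 0 0" --pt "0 0 0 0 0 0" --pt "0 0 0 0 0 0" --pt "0 0 0 0 0 0" --pt "-2 0 0 0 0 0" --pt "-8 0 0 0 0 0" --pt "-18 0 0 0 0 0" --claw 36 --newtons 70

```text
clock: 40.3
tcp_pos: [0.6051, 0.1812, 0.1251]
orientation: [0.579, -0.405, 0.58, 0.404]
wrist_force: [0.1, -0.7, -5.1]
finger_gap: 0.0421
```

```bash
cat > plan4.py <<'E'
from kin import *; from h import *
s,p,R=cur();jc=np.array(s['joint_pos'])
if __name__=="__main__":
    print(s['clock'],p,jaw(R),s['wrist_force'],s['ft_torque'],s['finger_gap'],jc)
    snap('scene','sc18'); crop('sc18',240,80,350,180,'sc18c',6)
    bay=np.array([.483,-.311])
    for jw in(-12.8,167.2):
        Q,e=ik(np.r_[bay,.245],Rdown(jw),np.array([-.7,.3,0,1.3,0,np.radians(-40+90-jw)]));print(jw,Q.round(3),e)
E
python3 plan4.py
```

```text
40.3 [0.60508103 0.18121659 0.1250925 ] 159.87598755067154 [ 0.12860404 -0.68776788 -5.13219397] [-0.014273   -0.07564896 -0.01557225] 0.042067871210826294 [ 0.16511436  0.45316385  0.06513338  1.18374652 -0.00212612 -1.05445042]
sc18c scale 6
-12.8 [-0.712  0.305  0.141  1.407  0.     1.082] 1.9984014443252818e-14
167.2 [-0.712  0.305  0.141  1.407  0.    -2.059] 1.755649099578872e-14
```

View pics/sc18c.png

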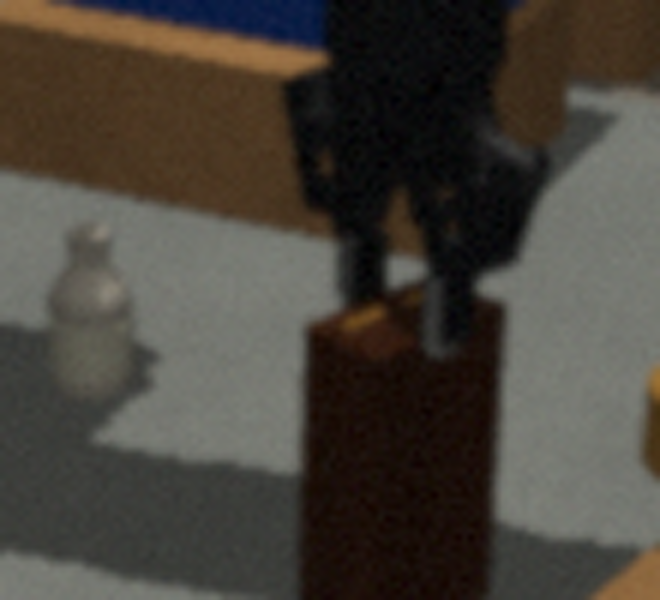

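```bash
python3 - <<'E'
from plan4 import *
bay=np.array([.483,-.311]);T=np.r_[bay,.265]
R2=Rdown(167.2)
print(rows([(T,R2)]))
q=np.array(p);A=[]
zs=[.14,.165,.195,.225,.25,.262,.265,.265,.265,.265]
us=[0,0,0,.02,.06,.12,.2,.29,.38,.47]
def ori(u): return Rdown(159.9+7.3*u)
print(rows([(np.r_[p[:2]+(bay-p[:2])*u,z],ori(u)) for u,z in zip(us,zs)],r=0))
m=(np.r_[p[:2]+(bay-p[:2])*.47,.265],ori(.47))
print(rows([(np.r_[p[:2]+(bay-p[:2])*u,.265],ori(u)) for u in(.56,.65,.74,.82,.88,.93,.965,.985,1,1)],*m,r=0))
E
```

```text
[[-137.2, -54.1, -504.9, -7.3, -0.1, 0.2]]
[[-13.0, 0.0, 0.0, 0.0, 0.0, 0.0], [-38.0, 0.0, 0.0, 0.0, 0.0, 0.0], [-68.0, 0.0, 0.0, 0.0, 0.0, 0.0], [-98.0, -1.0, -10.0, 0.0, 0.0, 0.0], [-123.0, -4.0, -30.0, 0.0, 0.0, 0.0], [-135.0, -7.0, -61.0, -1.0, 0.0, 0.0], [-138.0, -11.0, -101.0, -1.0, 0.0, 0.0], [-138.0, -16.0, -146.0, -2.0, 0.0, 0.0], [-138.0, -21.0, -192.0, -3.0, 0.0, 0.0], [-137.0, -26.0, -237.0, -3.0, 0.0, 0.0]]
[[0.0, -2.0, -46.0, -1.0, 0.0, 0.0], [0.0, -4.0, -91.0, -1.0, 0.0, 0.0], [0.0, -6.0, -137.0, -2.0, 0.0, 0.0], [0.0, -8.0, -177.0, -3.0, 0.0, 0.0], [0.0, -9.0, -208.0, -3.0, 0.0, 0.0], [0.0, -11.0, -233.0, -3.0, 0.0, 0.0], [0.0, -11.0, -251.0, -4.0, 0.0, 0.0], [0.0, -12.0, -261.0, -4.0, 0.0, 0.0], [0.0, -12.0, -269.0, -4.0, 0.0, 0.0], [0.0, -12.0, -269.0, -4.0, 0.0, 0.0]]
```

Emit:
send_rows --pt "-13 0 0 0 0 0" --pt "-38 0 0 0 0 0" --pt "-68 0 0 0 0 0" --pt "-98 -1 -10 0 0 0" --pt "-123 -4 -30 -0.5 0 0" --pt "-135 -7 -61 -1 0 0" --pt "-138 -11 -101 -1.5 0 0" --pt "-138 -16 -146 -2 0 0" --pt "-138 -21 -192 -3 0 0" --pt "-138 -26 -237 -3.4 0 0"

```text
clock: 41.6
tcp_pos: [0.5483, -0.0511, 0.2652]
orientation: [0.568, -0.423, 0.567, 0.421]
wrist_force: [0.8, -0.2, -4.7]
finger_gap: 0.0425
```

Emit:
send_rows --pt "0 -2 -46 -0.7 0 0" --pt "0 -4 -91 -1.3 0 0" --pt "0 -6 -137 -2 0 0" --pt "0 -8 -177 -2.6 0 0" --pt "0 -9 -208 -3 0 0" --pt "0 -11 -233 -3.4 0 0" --pt "0 -11 -251 -3.7 0 0" --pt "0 -12 -261 -3.8 0 0" --pt "0 -12 -267 -3.9 0 0" --pt "0 -12 -269 -3.9 0 0"

```text
clock: 42.85
tcp_pos: [0.4829, -0.3106, 0.2646]
orientation: [0.553, -0.442, 0.552, 0.44]
wrist_force: [0.3, -0.2, -4.5]
finger_gap: 0.0422
```

```bash
python3 - <<'E'
from h import *
s,p,R=cur();print(s['clock'],p,jaw(R),s['wrist_force'],s['ft_torque'],s['finger_gap'],s['joint_pos'])
for n in('side','scene','wrist'): snap(n,n+'19')
crop('side19',240,130,420,330,'s19c',3);crop('scene19',90,130,250,330,'sc19c',3)
E
```

```text
42.85 [ 0.48286497 -0.31061753  0.26459301] 167.1971916333751 [ 0.26060595 -0.16816458 -4.47242545] [ 0.02952568 -0.03013726  0.00448731] 0.04222159934559075 [-7.11710128e-01  3.01593590e-01  1.83810368e-01  1.45023362e+00
  4.83080347e-04 -2.05905345e+00]
s19c scale 3
sc19c scale 3
```

View pics/s19c.png

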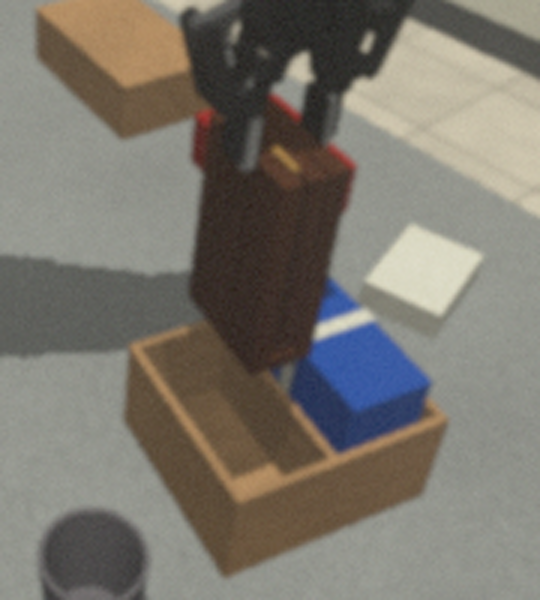

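View pics/sc19c.png

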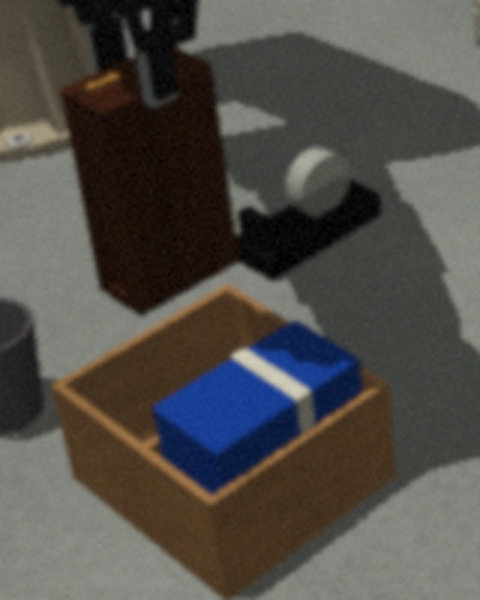

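View pics/wrist19.png

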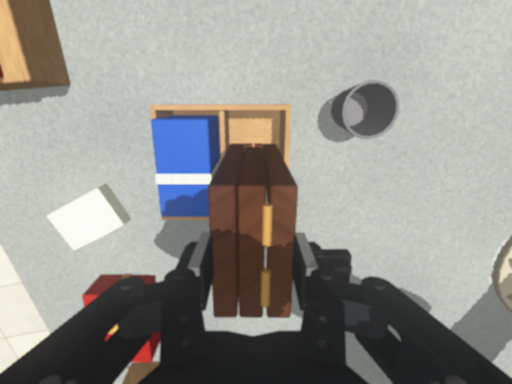

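```bash
python3 - <<'E'
from h import *
d=load('wrist19');s,p,R=cur()
g=cv2.imread('pics/wrist19.png')
for k,c in {'outer near wall L(+x?)':(151,105),'outer R':(291,105),'div centre':(222,108),'div left':(218.5,108),'div right':(225.5,108),'R wall inner at y140':(286,140),'R wall outer at 160':(290,160)}.items():
    e=ray(d,c,.085);print(k,e.round(4),(R.T@(e-p)*1000).round(1))
crop('wrist19',140,90,310,170,'w19c',4.7)
# bottom corners of the pack by two views
a=load('scene19');b=load('side19')
S=lambda x,y:(90+x/3-.33,130+y/3-.33);D=lambda x,y:(240+x/3-.33,130+y/3-.33)
X,e=tri(a,S(140,312),b,D(303,358));print('bottom far-y- corner',X.round(4),e,(R.T@(X-p)*1000).round(1))
X,e=tri(a,S(100,292),b,D(258,372));print('bottom near',X.round(4),e,(R.T@(X-p)*1000).round(1))
X,e=tri(a,S(65,92),b,D(292,187));print('top near',X.round(4),e,(R.T@(X-p)*1000).round(1))
X,e=tri(a,S(108,118),b,D(355,165));print('top far -y',X.round(4),e,(R.T@(X-p)*1000).round(1))
E
```

```text
outer near wall L(+x?) [ 0.5856 -0.41    0.085 ] [ 180.  -121.7  -74.3]
outer R [ 0.4214 -0.3727  0.085 ] [179.5  46.7 -74.3]
div centre [ 0.5031 -0.3877  0.085 ] [179.7 -36.4 -70.8]
div left [ 0.5073 -0.3887  0.085 ] [179.7 -40.6 -70.8]
div right [ 0.499  -0.3868  0.085 ] [179.7 -32.1 -70.8]
R wall inner at y140 [ 0.435  -0.3331  0.085 ] [179.5  42.2 -32.6]
R wall outer at 160 [ 0.4348 -0.3071  0.085 ] [179.5  48.2  -7.4]
w19c scale 4.7
bottom far-y- corner [ 0.4925 -0.3499  0.1532] [np.float64(1.6613246646608067e-05), np.float64(1.6613246646650744e-05)] [111.5 -17.8 -36.3]
bottom near [ 0.4571 -0.3453  0.1559] [np.float64(0.002348277316755621), np.float64(0.0023482773167555816)] [108.7  17.8 -39.8]
top near [ 0.4583 -0.3434  0.3028] [np.float64(0.0009784877200951312), np.float64(0.000978487720095128)] [-38.2  16.6 -37.7]
top far -y [ 0.5007 -0.352   0.3025] [np.float64(0.002455068509383658), np.float64(0.002455068509383664)] [-37.8 -26.7 -36.8]
```

View pics/w19c.png

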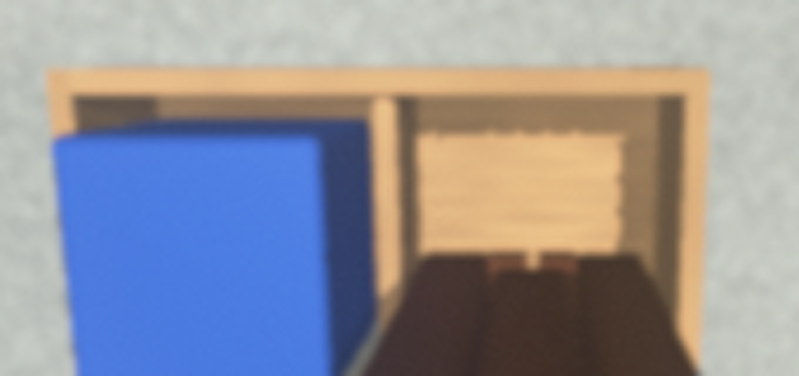

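The wrist view puts the bay between the divider at x≈224 and the near wall at x≈287. The pack needs a shift of about 4 mm in tool y. I'll lower it in.

Emit:
send_rows --pt "5 3 0 0 0 0" --pt "18 4 0 0 0 0" --pt "35 4 0 0 0 0" --pt "52 4 0 0 0 0" --pt "69 4 0 0 0 0" --pt "86 4 0 0 0 0" --pt "103 4 0 0 0 0" --pt "119 4 0 0 0 0" --pt "131 4 0 0 0 0" --pt "137 4 0 0 0 0"

```text
clock: 44.25
tcp_pos: [0.4789, -0.3099, 0.1266]
orientation: [0.553, -0.442, 0.552, 0.44]
wrist_force: [0.4, 0.0, -3.9]
finger_gap: 0.0423
```

Emit:
send_rows --pt "1 0 0 0 0 0" --pt "2 0 0 0 0 0" --pt "3 0 0 0 0 0" --pt "4 0 0 0 0 0" --pt "5 0 0 0 0 0" --pt "6 0 0 0 0 0" --pt "7 0 0 0 0 0" --pt "8 0 0 0 0 0" --pt "8 0 0 0 0 0" --pt "8 0 0 0 0 0"

```text
clock: 45.5
tcp_pos: [0.4793, -0.3103, 0.1196]
orientation: [0.553, -0.442, 0.552, 0.44]
wrist_force: [0.8, -0.9, -4.5]
finger_gap: 0.0422
```

```bash
python3 - <<'E'
from h import *
s,p,R=cur();print(s['clock'],p,jaw(R),s['wrist_force'],s['ft_torque'],s['finger_gap'])
for n in('side','scene'): snap(n,n+'20')
crop('side20',240,130,420,330,'s20c',3)
E
```

```text
45.5 [ 0.47927959 -0.31030446  0.11957258] 167.17475783481243 [ 0.78699791 -0.87846367 -4.51603598] [ 0.04326152 -0.0218002   0.00257439] 0.04218185970465958
s20c scale 3
```

View pics/s20c.png

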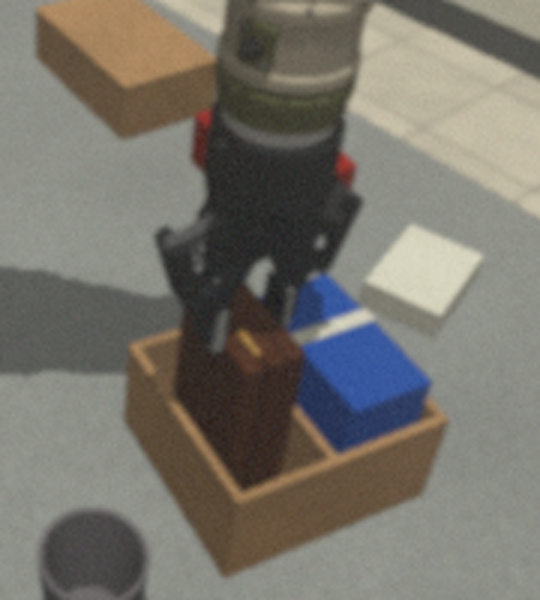

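Emit:
send_rows --pt "1 0 0 0 0 0" --pt "2 0 0 0 0 0" --pt "3 0 0 0 0 0" --pt "4 0 0 0 0 0" --pt "5 0 0 0 0 0" --pt "6 0 0 0 0 0" --pt "6 0 0 0 0 0" --pt "6 0 0 0 0 0" --pt "6 0 0 0 0 0" --pt "6 0 0 0 0 0"

```text
clock: 46.85
tcp_pos: [0.4796, -0.3106, 0.1153]
orientation: [0.553, -0.443, 0.552, 0.439]
wrist_force: [-1.7, 1.2, 5.8]
finger_gap: 0.042
```

Emit:
send_rows --pt "0 0 0 0 0 0" --pt "0 0 0 0 0 0" --pt "0 0 0 0 0 0" --pt "0 0 0 0 0 0" --pt "0 0 0 0 0 0" --pt "-3 0 0 0 0 0" --pt "-10 0 0 0 0 0" --pt "-22 0 0 0 0 0" --pt "-40 0 0 0 0 0" --pt "-65 0 0 0 0 0" --claw 58

```text
clock: 48.1
tcp_pos: [0.479, -0.31, 0.1796]
orientation: [0.553, -0.442, 0.552, 0.44]
wrist_force: [-0.8, -0.5, 0.7]
finger_gap: 0.0579
```

Emit:
send_rows --pt "-30 0 5 0 0 0" --pt "-60 0 20 0 0 0" --pt "-80 0 50 0 0 0" --pt "-90 0 90 0 0 0" --pt "-90 0 130 0 0 0" --pt "-90 0 165 0 0 0" --pt "-90 0 190 0 0 0" --pt "-90 0 200 0 0 0" --pt "-90 0 200 0 0 0" --pt "-90 0 200 0 0 0"

```text
clock: 49.35
tcp_pos: [0.5232, -0.1158, 0.2684]
orientation: [0.553, -0.442, 0.553, 0.44]
wrist_force: [-0.0, -0.2, 0.2]
finger_gap: 0.0581
```

```bash
python3 - <<'E'
from h import *
s,p,R=cur();print(s['clock'],p,jaw(R),s['wrist_force'],s['finger_gap'])
for n in('side','scene','wrist'): snap(n,n+'21')
crop('side21',230,170,420,330,'s21c',4);
E
```

```text
49.35 [ 0.5232364  -0.11584461  0.26844048] 167.12422929875132 [-0.02771285 -0.18563813  0.15079052] 0.05812412223673642
s21c scale 4
```

View pics/s21c.png

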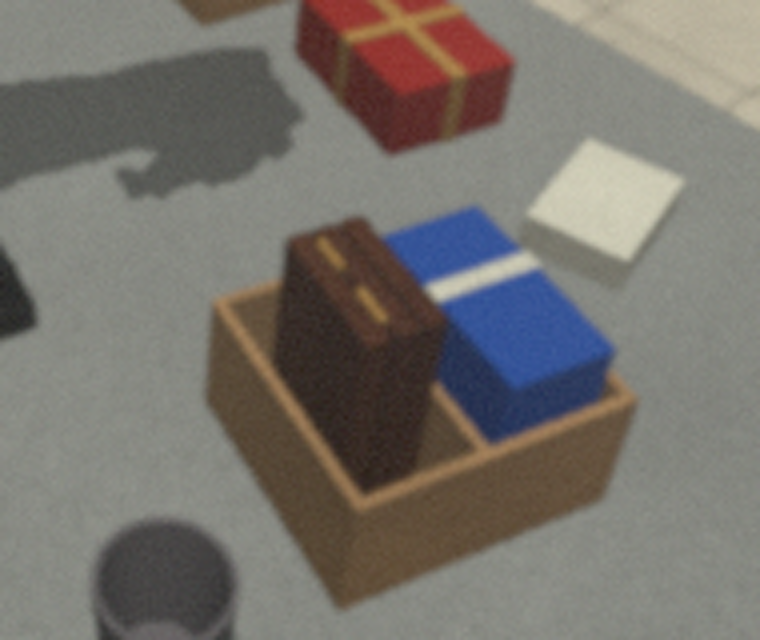

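View pics/scene21.png

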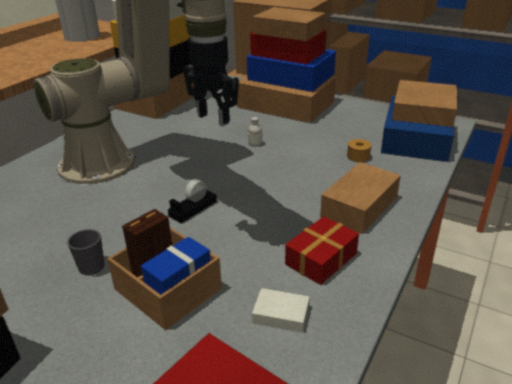

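View pics/wrist21.png

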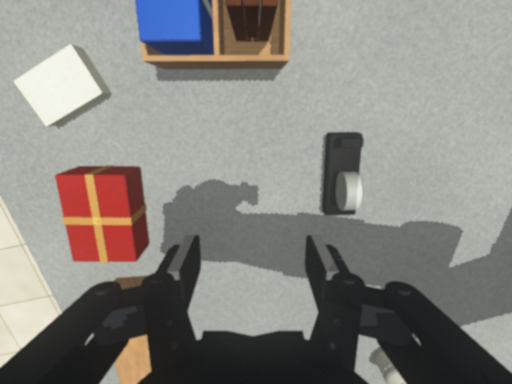

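```bash
python3 - <<'E'
from h import *
for n in('side','scene'):
    A=cv2.imread(f'pics/{n}0.png');B=cv2.imread(f'pics/{n}21.png')
    regs={'scene':{'tape':(160,175,225,225),'cup':(60,225,110,280),'gift':(280,215,365,285),'shoe':(315,160,405,230),'cards':(245,285,315,335),'spool':(340,132,378,168)},'side':{'glue':(130,145,160,182),'spool':(205,120,232,143),'tape':(200,205,242,260),'shoe':(248,123,315,175),'gift':(300,160,360,210),'cup':(248,295,292,352),'cards':(355,203,405,242)}}[n]
    for k,(x0,y0,x1,y1) in regs.items():
        a=cv2.cvtColor(A[y0:y1,x0:x1],cv2.COLOR_BGR2GRAY).astype(np.float32);b=cv2.cvtColor(B[y0:y1,x0:x1],cv2.COLOR_BGR2GRAY).astype(np.float32)
        (dx,dy),r=cv2.phaseCorrelate(a,b,cv2.createHanningWindow(a.shape[::-1],cv2.CV_32F));print(n,k,round(dx,2),round(dy,2),round(r,2))
a=load('scene21');b=load('side21');cen=np.array([.521,-.320]);th=np.radians(-12.8);xc=np.array([np.cos(th),np.sin(th)]);yc=np.array([-xc[1],xc[0]])
D=lambda x,y:(230+x/4-.4,170+y/4-.4)
q=np.array([ray(b,D(*c),.156)[:2] for c in((290,240),(362,218),(445,322),(375,345))]);print(q.round(3).tolist());m=q.mean(0)-cen;print('pack top centre in carton axes mm',(m@xc*1000).round(1),(m@yc*1000).round(1), np.linalg.norm(q[0]-q[1]),np.linalg.norm(q[1]-q[2]))
E
```

```text
side glue -0.05 0.04 0.98
side spool 0.45 0.45 0.95
side tape 0.45 -0.16 1.01
side shoe 0.08 0.09 0.82
side gift 0.15 0.03 1.11
side cup 0.52 -0.1 1.14
side cards 0.04 -0.04 1.07
scene tape 0.09 -0.08 1.02
scene cup 0.1 -0.03 0.96
scene gift -0.09 -0.09 1.07
scene shoe -0.07 -0.1 1.16
scene cards -0.0 -0.05 0.97
scene spool 0.09 0.23 0.9
[[0.467, -0.268], [0.508, -0.278], [0.488, -0.354], [0.451, -0.344]]
pack top centre in carton axes mm -43.3 -0.6 0.04249767321509413 0.07778608376740635
```

```bash
python3 - <<'E'
from workcell import get_state, job
print(job.hand_in()); print(get_state()['clock'])
E
```

```text
the job is handed in; nothing more can be done
None
the job is handed in; nothing more can be done
```

The mirror is folded shut and standing on its end in the carton's empty compartment, and I handed the job in at about 49.5 s of the 72 s allowed. No verdict is reported, so the outcome rests on the checks below.

**What I did:**
- I swung the deep leaf back out of the way, folded the plain leaf and squeezed it flat, then folded the deep leaf over it and squeezed the pack shut.
- I stood the pack on its end, let go and backed away.
- I took it again from above, lowered it into the compartment until it touched the floor, and released it.

**Final checks:**
- **Position:** the pack is upright and shut. The centre of its top is 43 mm to the near side of the carton's centre (the compartment's centre is 41 mm) and under 1 mm off along the carton's y.
- **Size:** the top face measures about 42 × 78 mm against the nominal 46 × 80 mm. The jaws read 42 to 43 mm on the pack, so the shut pack comes out slightly thin in both checks.
- **Other things on the counter:** each one shifted by at most about half a pixel between the first and last pictures. That is within measurement noise, so I take it that nothing was moved.

**What went wrong:**
- The first tilt to the upright position was out of reach, and the arm stopped at a joint limit while holding the pack. I backed out and stood it up from the side instead.
- From the side the pack touched down leaning about 4.5°. I eased it flat on the counter with a light grip before letting go.

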